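Tip the pumpkin sample from the pan into the sample box and close it

TASK

Slide all four pumpkin chunks off the steel pan into the grey sample box: carry the pan by its handle, hold its lip close above the open box and tip it, without touching the chunks with the gripper and without throwing them or dropping them from high up. Then set the empty pan back level on its mat and shut the box's lid fully. Leave everything else on the bench where it is.

Things in the scene. Friction and masses are not known exactly. Their poses are not given: they have to be found in the camera images.
- pan_mid (a point): Middle of the sample pan's floor, 2 mm above its underside, half-way between rear wall and lip. Shallow bare-steel pan, loose, 180 mm long, 148 mm wide (116 mm inside at the mouth), side and rear walls 24 mm high, floor 4 mm thick, open at the front (the lip). About 0.2 kg empty. Axes: x from handle to lip, y across the pan, z up when the pan is level.
- pan_handle (a point): Centre of the pan's handle, an upright loop on its rear wall: a black bar 120 mm long (along the pan's y), 16 mm thick (along x), 26 mm high; this point is at its middle, 80 mm above the pan's underside. Pinch it across the 16 mm; there is free space on both sides of it, inside the pan down to the chunks' tops (32 mm above the underside). Axes as pan_mid.
- pan_lip (a point): Middle of the pan's open front edge (lip), 2 mm above the underside: 178 mm ahead of the handle point along the pan's x and 78 mm below it. Axes as pan_mid.
- mat: The dark grey rubber bench mat on which the pan stands, 250 mm square, 3 mm thick, fixed. Origin at the centre of its underside.
- samplebox: The grey plastic sample box, fixed to the bench: outside 180 mm (its x) by 220 mm (its y), 110 mm high, walls and floor 5 mm. Origin at the centre of its underside, z up; the lid is hinged on the rim at its +x side, so the other three sides are free for pouring.
- box_hinge (a point): Middle of the lid's hinge line, which runs along the box's y: on the box's +x rim, 90 mm from the box's centre, 110.5 mm above the bench. Axes as the box.
- lid_edge (a point): Middle of the lid's free edge, on its outer face, 180 mm from the hinge. Its z axis is the lid's outward normal (up when shut), its x axis points from the free edge to the hinge. The lid is a clear plate 180 by 220 mm, 6 mm thick, with a white border and a 16 mm finger tab (70 mm wide) beyond the free edge.
- lid (a joint): Lid angle in rad: 0 shut, about 1.57 standing straight up, 1.9 leaning fully back. It starts open. Its stiff hinge holds the lid wherever it is left; 2 to 3 N on its outer face near the free edge swings it.
- chunk0_mid (a point): Centre of a raw pumpkin chunk, 60 x 34 x 28 mm (x, y, z), about 45 g, with a brown rind on one 60 x 28 side. Four chunks lie loose on the pan. They begin to slide on the pan when it is tipped some 20 to 29 degrees; 40 degrees clears it.
- chunk1_mid (a point): Centre of another pumpkin chunk, as chunk0.
- chunk2_mid (a point): Centre of another pumpkin chunk, as chunk0.
- chunk3_mid (a point): Centre of another pumpkin chunk, as chunk0.
- petri: Bystander: flat round glass dish with lid, 66 mm across, 20 mm high; leave alone. Origin under its middle.
- beaker: Bystander: open glass beaker, 72 mm across, 95 mm high; leave alone. Origin under its middle.
- spatula: Bystander: steel spatula with a black handle, 190 mm long, lying flat; leave alone. Origin under its middle.
- flask_b: Bystander: conical glass flask, 84 mm across the foot, 142 mm high; leave alone. Origin under its middle.
- wedge: Bystander: crescent of raw pumpkin lying on its side, about 215 mm long, 48 mm high; leave alone. Origin under its middle.
Not all that is in view belongs to the job. Leave any pink look-alike of the part that bears pan_mid alone. What is shaped like the part that bears chunk3_mid but turquoise is not meant.

How it is judged (in metres and radians):
On the way:
1. all four chunks lie in the box while the pan is still tipped (by more than 15 degrees) (x of chunk0_mid in the frame of samplebox between -0.085 and 0.085 m and y of chunk0_mid in the frame of samplebox between -0.105 and 0.105 m and z of chunk0_mid in the frame of samplebox between 0 and 0.11 m and x of chunk1_mid in the frame of samplebox between -0.085 and 0.085 m and y of chunk1_mid in the frame of samplebox between -0.105 and 0.105 m and z of chunk1_mid in the frame of samplebox between 0 and 0.11 m and x of chunk2_mid in the frame of samplebox between -0.085 and 0.085 m and y of chunk2_mid in the frame of samplebox between -0.105 and 0.105 m and z of chunk2_mid in the frame of samplebox between 0 and 0.11 m and x of chunk3_mid in the frame of samplebox between -0.085 and 0.085 m and y of chunk3_mid in the frame of samplebox between -0.105 and 0.105 m and z of chunk3_mid in the frame of samplebox between 0 and 0.11 m and angle between pan_mid's own z axis and vertical above 0.26 rad).
At the end, for the whole second after the job is handed in: All four chunks are inside the box, the lid is shut (within 0.06 rad), and the pan stands level (within 0.06 rad) on the mat, its middle within 50 mm of the mat's middle and its floor resting on the mat (x of chunk0_mid in the frame of samplebox between -0.085 and 0.085 m and y of chunk0_mid in the frame of samplebox between -0.105 and 0.105 m and z of chunk0_mid in the frame of samplebox between 0 and 0.11 m and x of chunk1_mid in the frame of samplebox between -0.085 and 0.085 m and y of chunk1_mid in the frame of samplebox between -0.105 and 0.105 m and z of chunk1_mid in the frame of samplebox between 0 and 0.11 m and x of chunk2_mid in the frame of samplebox between -0.085 and 0.085 m and y of chunk2_mid in the frame of samplebox between -0.105 and 0.105 m and z of chunk2_mid in the frame of samplebox between 0 and 0.11 m and x of chunk3_mid in the frame of samplebox between -0.085 and 0.085 m and y of chunk3_mid in the frame of samplebox between -0.105 and 0.105 m and z of chunk3_mid in the frame of samplebox between 0 and 0.11 m and value of joint lid below 0.06 rad and horizontal distance between pan_mid and mat below 0.05 m and angle between pan_mid's own z axis and vertical below 0.06 rad and height (world z) of pan_mid below 0.012 m); the robot touches nothing.
It fails at once if a chunk is touched by the gripper or arm (more than 0.5 N) (contact force between any of the fingers, the arm and chunk0 above 0.5 N or contact force between any of the fingers, the arm and chunk1 above 0.5 N or contact force between any of the fingers, the arm and chunk2 above 0.5 N or contact force between any of the fingers, the arm and chunk3 above 0.5 N).
It fails at once if a chunk flies or falls faster than 2.4 m/s (thrown, or dropped from about 30 cm) (linear speed of any of chunk0, chunk1, chunk2, chunk3 above 2.4 m/s).
It fails at once if a bystander is moved by more than 25 mm (distance of any of petri, beaker, spatula, flask_b, wedge from where it was at the start of the episode above 0.025 m).
It also fails if it takes over 72 s, if anything falls off the work surface, if the arm or the gripper's body presses on something with over 40 N, if the wrist force passes 120 N, or if a joint passes its speed limit or range.

ROBOT

A 6-joint arm with a two-finger parallel gripper is mounted at the origin on the work surface. World frame = base frame: x ahead of the robot, y to its left, z up, the work surface at z = 0. Lengths are in mm, angles in rad, forces in N, time in s.
With the tool pointing down it reaches from about 375 to 975 mm from the base axis. Payload 3.8 kg.
Tool frame: the origin (TCP) lies at the very end of the fingers, on their centre line; the grasp point (between the pads) lies 19 mm behind it (r.grasp_offset is the distance from the TCP to the grasp point, in mm); z points along the fingers, y is the direction in which the jaws open and shut (so a half turn about z gives the same grasp; the last joint's range is limited). The gripper opens to 85 mm and grips with 20 to 120 N. Pads are 22 mm wide; open, the fingers measure 114 mm over their backs; the gripper's body (76 mm by 85 mm) begins 54 mm behind the grasp point. The pads swing forward as they close: fully open they stand 13 mm farther back than shut.
Start: joints at [-1.292, 0.264, 1.604, -0, 1.274, -0.037], TCP at [209.634, -641.616, 231.28] pointing down, gripper open.
Joint ranges: [-2.63, 2.63], [-0.94, 2.18], [0.31, 2.57], [-1.31, 4.45], [0, 2.66], [-2.55, 2.55]. Speed limits (rad/s): [2.57, 2.57, 3.14, 3.14, 3.14, 3.14].

INTERFACE

Orientations are given as a rotation vector (axis times angle).
In Python, from rig import r, imaging gives the robot as it stands.
- The arm moves only by the shell command python3 -m handwheel 'ROWS' [FORCE]. ROWS is JSON, a list of rows, each a list of 5 numbers: the finger opening in mm, from 0 to 85.4, then the shift along the tool's x, y, z in mm, then the turn about the tool's z in rad. In form: [[jaw, dx, dy, dz, spin], ...]. A call has 1 to 12 rows; each row is the pose to reach, as a shift and turn from the pose commanded when the call began, along the tool's axes at that moment; what a row does not reach only later rows make up. A row lasts 1/8 s, in which the tool goes at most 62.5 mm and 10.7 degrees, less where a joint would pass 70% of its speed; a pose out of reach is approached as far as the arm can. A call with a gripper value outside its range is refused whole. The fingers move at their own pace and stop on an object; FORCE is the grip in N (left out, the last holds). Time passes only in rows, so rows that repeat a pose let the fingers close. It gives the time, the measured TCP pose, the force and the opening at its end, in the units of the state.
- r.read_state(): the state, without advancing time (a new reading comes with each control period).
- imaging.capture(name): name is "scene" or "top" or "wrist"; returns the picture (384x512x3 uint8, red, green, blue); there is no depth.
- imaging.get_calibration(name): a dict with "vfov" (degrees; the focal length in pixels is half the picture's height over the tangent of half this angle, whatever the lens; pixels are square), "cx", "cy" (the principal point, pixels), "extrinsics" (4x4, takes a point from world to camera coordinates). Camera axes: x right, y up, looking along -z (the intrinsics and any distortion apply to the point x, -y, -z); pixel columns grow to the right and rows downward; lengths in mm; the calibration is good to about 2 mm. The wrist camera is an equidistant fisheye: a pixel r from the principal point sees the ray r / f radians off the axis. A picture is of the moment at which its call begins: read the wrist's pose just before it. get_calibration takes no time and is no camera call; for the wrist camera it gives the pose at the moment of the call.
- r.sign_off(): hands the job in, once; it reports no verdict.
The state is a dict: "t": time; "joint_pos": joint angles; "qvel": joint speeds; "joint_torque": joint torques, N m; "tool_pos": TCP position; "tool_rot": TCP orientation; "ft_force": force on the tool from outside, world axes, zero at the start; "wrist_torque": the same for the moment, N m; "opening": finger opening in mm.
Only numpy, scipy, OpenCV 4.12 (cv2) and the standard library are available. Lean on these libraries where they do the work, as an engineer would, in place of code of your own. Each camera call takes 0.05 s, during which the arm holds its last target. There are 200 camera calls.

## Working session

There is one attempt and no reset: what is moved stays moved. The work goes in short steps, Python scripts to look and compute and a shell command to move; the robot and the scene stay as the last step left them, time stands still between calls to the robot, and variables do not carry over. Pictures are saved under pics/ and viewed, about 8 in all and at most 12, crops included, and the job is handed in when it is done.

```bash
ls; mkdir -p pics; python3 - <<'E'
from rig import r, imaging
import cv2,numpy as np
s=r.read_state();print(s['t'],s['tool_pos'],s['tool_rot'],s['opening'])
a=[]
for n in("scene","top"):
    im=imaging.capture(n);cv2.imwrite(f"pics/{n}0.png",im[...,::-1]);a.append(im[...,::-1])
    c=imaging.get_calibration(n);print(n,c['vfov'],c['cx'],c['cy'],np.round(c['extrinsics'],3).tolist(), {k:v for k,v in c.items() if k not in('vfov','cx','cy','extrinsics')})
E
```

```text
pics
0.0 [ 209.43289266 -640.93081842  229.9613679 ] [-3.10033782e+00 -4.93617074e-01  4.30173390e-04] 85.62939951121876
scene 47.871768309256716 256.45712091649995 192.3918211854239 [[-0.838, 0.545, 0.016, 379.842], [-0.381, -0.606, 0.698, 114.737], [0.39, 0.579, 0.716, -1577.411], [0.0, 0.0, 0.0, 1.0]] {}
top 54.395273055267765 256.14499643009145 189.09382645430412 [[0.018, -1.0, -0.001, 10.773], [0.991, 0.017, 0.136, -494.13], [-0.136, -0.003, 0.991, -1217.783], [0.0, 0.0, 0.0, 1.0]] {}
```

View pics/scene0.png

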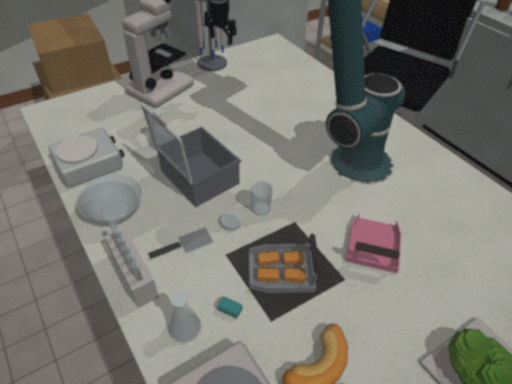

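View pics/top0.png

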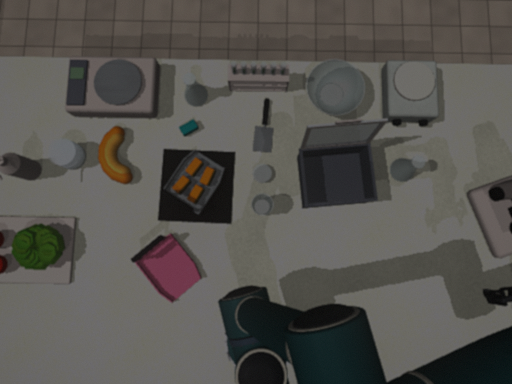

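The scene view shows the pan on its dark mat at scene (283,268) and top (195,180). The box is at scene (198,163) and top (337,178), with its lid open on the far (+x) side. The steel pan with the orange chunks is the one meant. The pink pan at top (168,268) and the turquoise block at (189,127) are the look-alikes. I'll confirm with an enlarged crop.

```bash
cat > h.py <<'E'
import numpy as np,cv2
from rig import r,imaging
def ray(n,u,v,c=None):
    c=c or imaging.get_calibration(n);f=192/np.tan(np.radians(c['vfov']/2))
    x,y=u-c['cx'],v-c['cy']
    if n=='wrist':
        q=np.hypot(x,y);t=q/f;d=np.array([np.sin(t)*x/q,-np.sin(t)*y/q,-np.cos(t)])
    else: d=np.array([x/f,-y/f,-1])
    E=np.array(c['extrinsics']);R=E[:3,:3]
    return -R.T@E[:3,3],R.T@d
def onz(n,u,v,z,c=None):
    o,d=ray(n,u,v,c);return o+d*(z-o[2])/d[2]
def proj(n,P,c=None):
    c=c or imaging.get_calibration(n);f=192/np.tan(np.radians(c['vfov']/2))
    E=np.array(c['extrinsics']);p=E[:3,:3]@np.array(P,float)+E[:3,3];x,y,z=p[0],-p[1],-p[2]
    if n=='wrist':
        q=np.hypot(x,y);k=np.arctan2(q,z)*f/q
    else:k=f/z
    return c['cx']+k*x,c['cy']+k*y
E
python3 - <<'E'
from h import *
t=cv2.imread('pics/top0.png');s=cv2.imread('pics/scene0.png')
A=cv2.resize(t[140:230,150:245],None,fx=4.1,fy=4.1,interpolation=2);B=cv2.resize(s[220:320,225:347],None,fx=3.3,fy=3.3,interpolation=2)
h=370
o=np.hstack([cv2.resize(A,(390,h)),cv2.resize(B,(400,h))])
C=cv2.resize(t[115:215,290:385],(230,230));o2=np.zeros((230,790,3),np.uint8);o2[:,:230]=C
o2[:,240:520]=cv2.resize(s[95:210,130:255],(280,230))
cv2.imwrite('pics/crop1.png',np.vstack([o,o2]))
hsv=cv2.cvtColor(t,cv2.COLOR_BGR2HSV)
m=cv2.inRange(hsv,(5,130,120),(22,255,255));
n,l,st,ce=cv2.connectedComponentsWithStats(m)
for i in range(1,n):
    if st[i,4]>15: print(ce[i],st[i,4],onz('top',*ce[i],35)[:2])
dark=(t.max(2)<60).astype(np.uint8);dark[:140]=0;dark[230:]=0;dark[:,:150]=0;dark[:,245:]=0
c=max(cv2.findContours(cv2.morphologyEx(dark,cv2.MORPH_CLOSE,np.ones((3,3))),0,2)[0],key=cv2.contourArea)
b=cv2.boxPoints(cv2.minAreaRect(c));print('mat',[onz('top',*p,3)[:2].round() for p in b], 'mid',onz('top',*b.mean(0),3))
E
```

```text
mat [array([387., 352.]), array([637., 352.]), array([627.,  97.]), array([378., 103.])] mid [505.53205867 225.82274836   3.        ]
```

View pics/crop1.png

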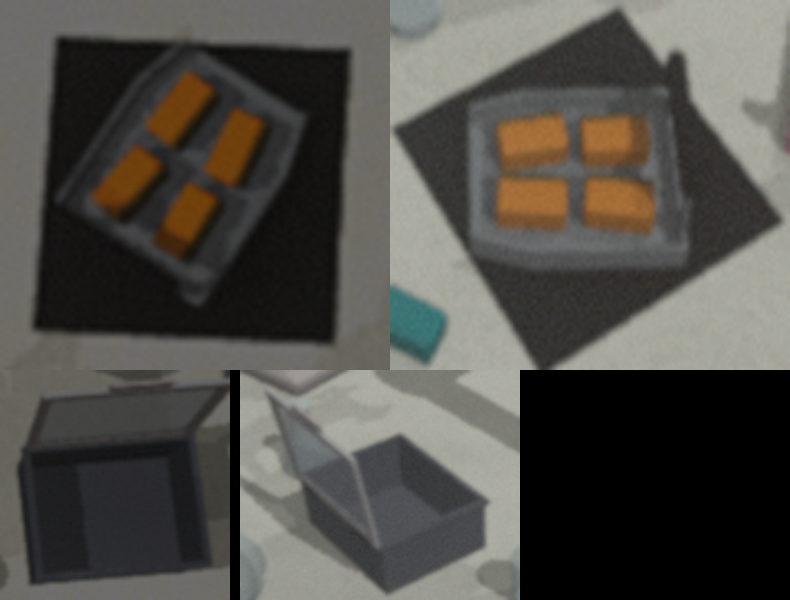

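The crop confirms the steel pan with four orange chunks. The lip faces up-right in the top view and the black handle is on the lower-left side. The rows can't command a tilt directly, so before planning the pour I'll check in free air what the arm does at the edge of its reach.

```bash
python3 -m handwheel '[[85,0,0,-700,0],[85,0,0,-700,0],[85,0,0,-700,0],[85,0,0,-700,0],[85,0,0,-700,0],[85,0,0,-700,0],[85,0,0,-700,0],[85,0,0,-700,0],[85,0,0,-700,0],[85,0,0,-700,0],[85,0,0,-700,0],[85,0,0,-700,0]]'; python3 - <<'E'
from h import *
s=r.read_state();print(s['joint_pos'],s['tool_rot'])
from scipy.spatial.transform import Rotation as R
print(R.from_rotvec(s['tool_rot']).as_matrix().round(3))
for p,z in [((300,152),110),((372,148),110),((376,203),110),((302,206),110)]: print('box?',onz('top',*p,z).round())
E
```

```text
t: 1.6
tool_pos: [187.0, -572.1, 792.1]
tool_rot: [3.066, 0.488, 0.009]
ft_force: [-0.1, 0.4, 0.3]
opening: 84.8
[-1.29701180e+00  4.20535945e-01  3.11147370e-01  1.95877362e-03
  2.37244980e+00 -4.05724100e-02] [3.06591154 0.48815533 0.00882549]
[[ 0.951  0.31   0.011]
 [ 0.311 -0.95  -0.036]
 [-0.     0.037 -0.999]]
box? [ 605. -118.  110.]
box? [ 622. -348.  110.]
box? [ 446. -356.  110.]
box? [ 433. -125.  110.]
```

```bash
cat > st.py <<'E'
from h import *
from scipy.spatial.transform import Rotation as R
s=r.read_state();M=R.from_rotvec(s['tool_rot']).as_matrix();j=s['joint_pos']
p=s['tool_pos'];print('t',round(s['t'],2),'p',p.round(1),'rad',np.hypot(p[0],p[1]).round(),'j',j.round(3),'sum',round(j[1]+j[2]+j[4],3),'M',M.round(3).tolist(),'F',np.round(s['ft_force'],1),'op',round(s['opening'],1))
E
python3 -m handwheel '[[85,0,0,0,0]]'; python3 st.py;  python3 -m handwheel '[[85,0,-30,50,0],[85,0,-60,100,0],[85,0,-90,150,0],[85,0,-120,200,0],[85,0,-150,250,0],[85,0,-180,300,0],[85,0,-210,350,0],[85,0,-240,400,0]]'; python3 st.py; python3 -m handwheel '[[85,0,-50,0,0],[85,0,-100,0,0],[85,0,-100,0,0]]'; python3 st.py
```

```text
t: 1.72
tool_pos: [187.2, -572.9, 791.4]
tool_rot: [3.067, 0.488, 0.009]
ft_force: [-0.1, -0.6, -0.6]
opening: 84.9
t 1.73 p [ 187.2 -572.9  791.4] rad 603.0 j [-1.297e+00  4.220e-01  3.110e-01  2.000e-03  2.372e+00 -4.100e-02] sum 3.105 M [[0.951, 0.31, 0.011], [0.311, -0.95, -0.035], [-0.0, 0.037, -0.999]] F [-0.1 -0.6 -0.6] op 84.9
t: 2.72
tool_pos: [117.8, -360.4, 383.6]
tool_rot: [3.071, 0.489, 0.008]
ft_force: [0.8, 0.9, 0.7]
opening: 85.0
t 2.73 p [ 117.8 -360.4  383.6] rad 379.0 j [-1.323 -0.399  1.954  0.002  1.555 -0.068] sum 3.11 M [[0.951, 0.31, 0.01], [0.311, -0.95, -0.03], [0.0, 0.032, -0.999]] F [0.8 0.9 0.7] op 85.0
t: 3.1
tool_pos: [86.6, -264.8, 382.8]
tool_rot: [3.069, 0.488, 0.008]
ft_force: [0.4, -0.2, 1.0]
opening: 85.1
t 3.1 p [  86.6 -264.8  382.8] rad 279.0 j [-1.348 -0.62   2.079  0.003  1.648 -0.092] sum 3.107 M [[0.951, 0.31, 0.011], [0.31, -0.95, -0.033], [-0.0, 0.035, -0.999]] F [ 0.4 -0.2  1. ] op 85.1
```

The tilt picked up at the edge of reach persists in the commanded pose, so the tool can be tilted on purpose. My plan:
- Lean the tool sideways by about 40° relative to the pan.
- Pinch the bar with the pan level.
- Carry the pan to the box and spin about the leaned tool axis. A 90° spin dips the lip by the lean angle, and spinning back levels the pan again.

The lean should point along azimuth −132°, so I'll go there and push outward.

```bash
python3 -m handwheel '[[85,-50,-12,-20,0],[85,-100,-24,-40,0],[85,-150,-36,-60,0],[85,-200,-48,-80,0],[85,-250,-60,-100,0],[85,-300,-70,-120,0],[85,-347,-80,-120,0],[85,-347,-80,-120,0]]'; python3 st.py;  python3 -m handwheel '[[85,-520,300,0,0],[85,-520,300,0,0],[85,-520,300,0,0],[85,-520,300,0,0],[85,-520,300,0,0],[85,-520,300,0,0],[85,-520,300,0,0],[85,-520,300,0,0],[85,-520,300,0,0],[85,-520,300,0,0]]'; python3 st.py
```

```text
t: 4.1
tool_pos: [-272.3, -295.4, 498.2]
tool_rot: [3.074, 0.483, 0.012]
ft_force: [-0.5, -0.4, -0.4]
opening: 84.8
t 4.1 p [-272.3 -295.4  498.2] rad 402.0 j [-2.403 -0.316  1.694  0.03   1.754 -1.138] sum 3.132 M [[0.952, 0.306, 0.013], [0.307, -0.951, -0.028], [0.003, 0.031, -1.0]] F [-0.5 -0.4 -0.4] op 84.8
t: 5.35
tool_pos: [-619.1, -688.1, 462.4]
tool_rot: [3.047, 0.486, -0.035]
ft_force: [-0.8, -0.1, 0.4]
opening: 84.7
t 5.35 p [-619.1 -688.1  462.4] rad 926.0 j [-2.342  0.853  0.315  0.033  1.922 -1.075] sum 3.09 M [[0.95, 0.311, -0.014], [0.31, -0.949, -0.059], [-0.031, 0.052, -0.998]] F [-0.8 -0.1  0.4] op 84.7
```

```bash
python3 -m handwheel '[[85,-2600,1500,0,0],[85,-2600,1500,0,0],[85,-2600,1500,0,0],[85,-2600,1500,0,0],[85,-2600,1500,0,0],[85,-2600,1500,0,0]]'; python3 st.py; python3 -m handwheel '[[85,-2600,1500,0,0],[85,-2600,1500,0,0],[85,-2600,1500,0,0],[85,-2600,1500,0,0]]'; python3 st.py
```

```text
t: 6.1
tool_pos: [-674.0, -750.7, 347.7]
tool_rot: [3.009, 0.477, -0.107]
ft_force: [0.4, -0.2, 0.4]
opening: 85.0
t 6.1 p [-674.  -750.7  347.7] rad 1009.0 j [-2.338  0.978  0.312  0.033  1.739 -1.074] sum 3.029 M [[0.949, 0.311, -0.054], [0.305, -0.947, -0.103], [-0.084, 0.081, -0.993]] F [ 0.4 -0.2  0.4] op 85.0
t: 6.6
tool_pos: [-701.8, -783.4, 293.3]
tool_rot: [2.972, 0.47, -0.17]
ft_force: [-0.3, 0.6, -0.2]
opening: 84.9
t 6.6 p [-701.8 -783.4  293.3] rad 1052.0 j [-2.336  1.037  0.312  0.034  1.626 -1.074] sum 2.974 M [[0.945, 0.313, -0.091], [0.299, -0.943, -0.144], [-0.131, 0.109, -0.985]] F [-0.3  0.6 -0.2] op 84.9
```

```bash
cat > kin.py <<'E'
import numpy as np
from scipy.optimize import least_squares
from scipy.spatial.transform import Rotation as R
D=[([-1.292,.264,1.604,0,1.274,-.037],[209.4,-641.3,230.5]),([-1.297,.422,.311,.002,2.372,-.041],[187.2,-572.9,791.4]),([-1.323,-.399,1.954,.002,1.555,-.068],[117.8,-360.4,383.6]),
([-1.348,-.62,2.079,.003,1.648,-.092],[86.6,-264.8,382.8]),([-2.403,-.316,1.694,.03,1.754,-1.138],[-272.3,-295.4,498.2]),([-2.342,.853,.315,.033,1.922,-1.075],[-619.1,-688.1,462.4]),
([-2.338,.978,.312,.033,1.739,-1.074],[-674,-750.7,347.7]),([-2.336,1.037,.312,.034,1.626,-1.074],[-701.8,-783.4,293.3])]
def fk(j,P):
    h,L1,L2,d,r0,e,y0=P
    A=R.from_euler('z',j[0]);B=A*R.from_euler('y',j[1]);C=B*R.from_euler('y',j[2]);Dd=C*R.from_euler('z',j[3])*R.from_euler('y',j[4]);E=Dd*R.from_euler('z',j[5])
    p=A.apply([r0,y0,h])+B.apply([0,0,L1])+C.apply([e,0,L2])+Dd.apply([0,0,d])
    return p,E
s=least_squares(lambda P:np.concatenate([fk(j,P)[0]-p for j,p in D]),[300,450,400,250,0,0,0])
P=s.x
if __name__=='__main__':
    print(P.round(1),s.fun.round(1)); print(fk(D[-1][0],P)[1].as_matrix().round(3))
E
python3 kin.py
```

```text
[253.4 511.9 566.9 349.3  -0.7   1.5  24.8] [ 0.  -0.1  0.3 -0.   0.   0.2 -0.3 -0.1 -0.2 -0.1 -0.1 -0.1  0.   0.
 -0.2 -0.   0.  -0.1  0.3 -0.1  0.5  0.1 -0.1 -0.4]
[[-0.313  0.945 -0.09 ]
 [ 0.943  0.299 -0.143]
 [-0.108 -0.13  -0.986]]
```

The fitted kinematics agree with the readings to within 0.5 mm. I need the pan's yaw more exactly before choosing the lean azimuth, so I'll view a contrast-stretched enlargement.

```bash
python3 - <<'E'
from h import *
def st(i):
    return (np.clip(i.astype(float)/110,0,1)**.6*255).astype(np.uint8)
t=cv2.imread('pics/top0.png');s=cv2.imread('pics/scene0.png')
# x6: top crop origin (160,145) 65 wide x 75; scene origin (240,230) 80x75
A=cv2.resize(st(t[145:220,160:230]),None,fx=6,fy=6,interpolation=2);B=cv2.resize(st(s[230:305,242:320]),None,fx=5,fy=5,interpolation=2)
o=np.zeros((450,810,3),np.uint8);o[:,:420]=A;o[:375,420:]=B
cv2.imwrite('pics/crop2.png',o[:,:800])
E
```

```text
(no output)
```

View pics/crop2.png

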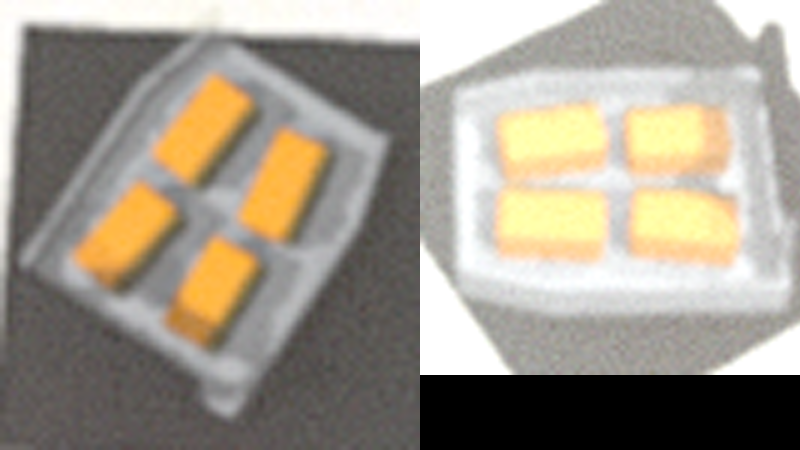

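From the straight side and rear walls the pan's yaw is about −32°. In the top crop the lip corners are at (210,42) and (388,140), and the rear corners at (25,262) and (225,400). So the lean azimuth should be about −122°. I'll move to that side and keep pushing up and out.

```bash
python3 -m handwheel '[[85,38,5,-49,0],[85,75,10,-98,0],[85,113,14,-146,0],[85,150,19,-195,0],[85,188,24,-244,0],[85,225,28,-293,0],[85,263,33,-342,0],[85,263,33,-342,0]]'; python3 st.py; python3 -m handwheel '[[85,-2050,1780,-1266,0],[85,-2050,1780,-1266,0],[85,-2050,1780,-1266,0],[85,-2050,1780,-1266,0],[85,-2050,1780,-1266,0],[85,-2050,1780,-1266,0],[85,-2050,1780,-1266,0],[85,-2050,1780,-1266,0],[85,-2050,1780,-1266,0],[85,-2050,1780,-1266,0],[85,-2050,1780,-1266,0],[85,-2050,1780,-1266,0]]'; python3 st.py
python3 - <<'E'
from h import *
for n,u,v,z in [('scene',312,235,93),('scene',317,273,93),('top',160+25/6,145+262/6,27),('top',160+222/6,145+400/6,27),('top',160+388/6,145+140/6,15),('top',160+210/6,145+42/6,15)]: print(n,onz(n,u,v,z).round())
E
```

```text
t: 7.6
tool_pos: [-407.8, -685.6, 611.3]
tool_rot: [2.958, 0.473, -0.183]
ft_force: [-0.4, 0.2, 0.5]
opening: 85.1
t 7.6 p [-407.8 -685.6  611.3] rad 798.0 j [-2.139e+00  4.440e-01  6.890e-01  2.000e-03  1.823e+00 -8.850e-01] sum 2.956 M [[0.943, 0.317, -0.098], [0.3, -0.941, -0.157], [-0.142, 0.118, -0.983]] F [-0.4  0.2  0.5] op 85.1
t: 9.1
tool_pos: [-463.2, -771.5, 589.0]
tool_rot: [2.929, 0.463, -0.218]
ft_force: [-0.1, 0.3, -0.6]
opening: 84.8
t 9.1 p [-463.2 -771.5  589. ] rad 900.0 j [-2.140e+00  7.180e-01  3.120e-01  2.000e-03  1.889e+00 -8.820e-01] sum 2.919 M [[0.941, 0.317, -0.117], [0.293, -0.938, -0.187], [-0.169, 0.142, -0.975]] F [-0.1  0.3 -0.6] op 84.8
scene [419. 230.  93.]
scene [486. 337.  93.]
top [491. 329.  27.]
top [415. 216.  27.]
top [566. 129.  15.]
top [622. 233.  15.]
```

Cross-checks agree: the handle ends seen in the scene view give a bar length of 126 mm (true 120), azimuth −32°, and a handle at about (452,281). I'll keep leaning.

```bash
python3 -m handwheel '[[85,-2166,1878,-890,0],[85,-2166,1878,-890,0],[85,-2166,1878,-890,0],[85,-2166,1878,-890,0],[85,-2166,1878,-890,0],[85,-2166,1878,-890,0]]'; python3 st.py;python3 -m handwheel '[[85,-2166,1878,-890,0],[85,-2166,1878,-890,0],[85,-2166,1878,-890,0],[85,-2166,1878,-890,0],[85,-2166,1878,-890,0],[85,-2166,1878,-890,0]]'; python3 st.py
cat > ikt.py <<'E'
# feasibility: grasp at handle and pour, lean phi at azimuth -122.5
from kin import *
lo=np.array([-2.63,-.94,.31,-1.31,0,-2.55])+.03;hi=np.array([2.63,2.18,2.57,4.45,2.66,2.55])-.03
F=R.from_euler('z',np.pi/2)
def ik(p,Rt,seeds=30,j0=None,rng=np.random.default_rng(0)):
    out=[]
    S=[j0] if j0 is not None else rng.uniform(lo,hi,(seeds,6))
    for s in S:
        f=lambda j:np.concatenate([(fk(j,P)[0]-p)/100,((fk(j,P)[1]*F)*Rt.inv()).as_rotvec()])
        q=least_squares(f,np.clip(s,lo+.01,hi-.01),bounds=(lo,hi))
        if np.abs(q.fun).max()<.01: 
            if not any(np.abs(q.x-o).max()<.05 for o in out): out.append(q.x)
    return out
def tool(az,phi,psi,sgn):
    # level tool-y = pan x at psi=0
    t=np.array([np.cos(az),np.sin(az),0]);z=t*np.sin(phi)+np.array([0,0,-np.cos(phi)])
    px=np.array([-t[1],t[0],0])*1.0   # az+90
    y=sgn*px;x=np.cross(y,z)
    return R.from_rotvec(-0*z)*R.from_matrix(np.c_[x,y,z]), px
if __name__=='__main__':
    az=np.radians(-122.5);H=np.array([452,281,83.])
    for phi in (.6,.7,.8):
      for sgn in (1,-1):
        T,px=tool(az,phi,0,sgn);z=T.as_matrix()[:,2]
        g=ik(H+19*z,T)
        print('phi',phi,sgn,[x.round(2).tolist() for x in g])
        # pour: rotate so pan x goes from az+90 (-32) toward +58 : about tool z
        for psi in (np.pi/2,-np.pi/2):
            T2=R.from_rotvec(z*psi)*T; px2=R.from_rotvec(z*psi).apply(px)
            if px2[2]<0:
                off=R.from_rotvec(z*psi).apply(px*178+np.array([0,0,-78]))
                lip=np.array([520,-245,135.]); Hp=lip-off
                print('  pour psi',psi,px2.round(2),'handle',Hp.round(),[x.round(2).tolist() for x in ik(Hp+19*z,T2)])
E
python3 ikt.py
```

```text
t: 9.85
tool_pos: [-487.1, -810.4, 558.2]
tool_rot: [2.885, 0.456, -0.265]
ft_force: [-0.5, 0.7, -0.4]
opening: 85.1
t 9.85 p [-487.1 -810.4  558.2] rad 946.0 j [-2.14   0.76   0.312  0.004  1.794 -0.881] sum 2.866 M [[0.936, 0.322, -0.144], [0.284, -0.93, -0.232], [-0.208, 0.176, -0.962]] F [-0.5  0.7 -0.4] op 85.1
t: 10.6
tool_pos: [-501.9, -834.6, 550.6]
tool_rot: [2.838, 0.449, -0.314]
ft_force: [0.3, -0.2, -0.1]
opening: 85.0
t 10.6 p [-501.9 -834.6  550.6] rad 974.0 j [-2.14   0.775  0.312  0.005  1.723 -0.881] sum 2.81 M [[0.929, 0.327, -0.171], [0.274, -0.921, -0.277], [-0.248, 0.21, -0.946]] F [ 0.3 -0.2 -0.1] op 85.0
phi 0.6 1 [[0.64, 0.52, 1.7, -0.21, 1.49, 1.28]]
  pour psi -1.5707963267948966 [ 0.44  0.7  -0.56] handle [ 498. -362.  289.] [[-0.37, 0.2, 1.72, -0.6, 1.39, -1.21]]
phi 0.6 -1 [[0.64, 0.52, 1.7, -0.21, 1.49, -1.86]]
  pour psi -1.5707963267948966 [ 0.44  0.7  -0.56] handle [ 498. -362.  289.] [[-0.37, 0.2, 1.72, -0.6, 1.39, 1.93]]
phi 0.7 1 [[0.65, 0.58, 1.64, -0.23, 1.59, 1.29]]
  pour psi -1.5707963267948966 [ 0.41  0.65 -0.64] handle [ 510. -354.  295.] [[-0.31, 0.24, 1.7, -0.68, 1.45, -1.14]]
phi 0.7 -1 [[0.65, 0.58, 1.64, -0.23, 1.59, -1.85]]
  pour psi -1.5707963267948966 [ 0.41  0.65 -0.64] handle [ 510. -354.  295.] [[-0.31, 0.24, 1.7, -0.68, 1.45, 2.0]]
phi 0.8 1 [[0.66, 0.64, 1.59, -0.25, 1.68, 1.3]]
  pour psi -1.5707963267948966 [ 0.37  0.59 -0.72] handle [ 522. -347.  301.] [[-0.26, 0.28, 1.68, -0.75, 1.51, -1.09]]
phi 0.8 -1 [[0.66, 0.64, 1.59, -0.25, 1.68, -1.84]]
  pour psi -1.5707963267948966 [ 0.37  0.59 -0.72] handle [ 522. -347.  301.] [[-0.26, 0.28, 1.68, -0.75, 1.51, 2.06]]
```

```bash
python3 -m handwheel '[[85,-2268,1965,-54,0],[85,-2268,1965,-54,0],[85,-2268,1965,-54,0],[85,-2268,1965,-54,0],[85,-2268,1965,-54,0],[85,-2268,1965,-54,0],[85,-2268,1965,-54,0],[85,-2268,1965,-54,0],[85,-2268,1965,-54,0],[85,-2268,1965,-54,0],[85,-2268,1965,-54,0],[85,-2268,1965,-54,0]]'; python3 st.py
```

```text
t: 12.1
tool_pos: [-549.3, -911.5, 445.4]
tool_rot: [2.789, 0.442, -0.362]
ft_force: [-0.1, 0.3, 0.0]
opening: 85.2
t 12.1 p [-549.3 -911.5  445.4] rad 1064.0 j [-2.138  0.901  0.312  0.006  1.54  -0.881] sum 2.752 M [[0.921, 0.334, -0.199], [0.26, -0.91, -0.323], [-0.289, 0.246, -0.925]] F [-0.1  0.3  0. ] op 85.2
```

```bash
python3 -m handwheel '[[85,-2268,1965,0,0],[85,-2268,1965,0,0]]'|head -1; python3 st.py;python3 -m handwheel '[[85,-2268,1965,0,0],[85,-2268,1965,0,0]]' |head -1;python3 st.py;python3 -m handwheel '[[85,-2268,1965,0,0]]' |head -1;python3 st.py
```

```text
t: 12.35
t 12.35 p [-561.3 -931.2  443. ] rad 1087.0 j [-2.138  0.912  0.312  0.007  1.474 -0.881] sum 2.697 M [[0.912, 0.342, -0.225], [0.246, -0.897, -0.366], [-0.327, 0.279, -0.903]] F [ 0.6 -0.1  0.6] op 84.8
t: 12.6
t 12.6 p [-571.3 -947.7  446.5] rad 1107.0 j [-2.139  0.917  0.312  0.009  1.415 -0.881] sum 2.644 M [[0.903, 0.35, -0.25], [0.23, -0.884, -0.407], [-0.363, 0.31, -0.879]] F [ 0.   0.5 -0. ] op 84.7
t: 12.72
t 12.72 p [-578.1 -958.9  453.5] rad 1120.0 j [-2.139  0.917  0.312  0.01   1.371 -0.881] sum 2.601 M [[0.894, 0.358, -0.269], [0.217, -0.872, -0.439], [-0.391, 0.335, -0.857]] F [ 0.3 -0.3  0.3] op 85.2
```

```bash
for i in 1; do python3 -m handwheel '[[85,-2268,1965,0,0]]'|head -1; python3 -m handwheel '[[85,-2268,1965,0,0]]' |head -1;python3 -m handwheel '[[85,-2268,1965,0,0]]' |head -1;python3 -m handwheel '[[85,-2268,1965,0,0]]' |head -1;python3 st.py;done
```

```text
t: 12.85
t: 12.98
t: 13.1
t: 13.22
t 13.22 p [-598.4 -992.7  507. ] rad 1159.0 j [-2.139  0.898  0.312  0.014  1.216 -0.883] sum 2.426 M [[0.854, 0.393, -0.341], [0.151, -0.815, -0.56], [-0.498, 0.427, -0.755]] F [ 0.3 -0.1  0.4] op 84.8
```

```bash
cat > plan.py <<'E'
# python: give world waypoints (x,y,z,spin) from current pose; print rows & check IK continuity
from h import *
from ikt import *
def plan(wps,ds=30,verbose=True):
    s=r.read_state();M=R.from_rotvec(s['tool_rot']);p0=s['tool_pos'];m=M.as_matrix();j=s['joint_pos'].copy()
    cur=np.r_[p0,0];bad=0
    for w in wps:
        w=np.array(w,float);n=int(max(np.linalg.norm(w[:3]-cur[:3])/ds,abs(w[3]-cur[3])/.1,1))
        for k in range(1,n+1):
            q=cur+(w-cur)*k/n
            g=ik(q[:3],R.from_rotvec(m[:,2]*q[3])*M,j0=j)
            if not g: print('IK fail',q.round(2),j.round(2));bad=1;return
            if np.abs(g[0]-j).max()>.3: print('jump',q.round(1),(g[0]-j).round(2))
            j=g[0]
        cur=w
        print('wp',w.round(2),'tool shift',(m.T@(w[:3]-p0)).round(1),'n62',round(np.linalg.norm(w[:3]-p0)/62.5,1),'j',j.round(2))
E
cat > p1.py <<'E'
from plan import *
s=r.read_state();m=R.from_rotvec(s['tool_rot']).as_matrix()
px=np.r_[np.cos(np.radians(-32.3)),np.sin(np.radians(-32.3)),0]
sp=np.arctan2(-m[:,0]@px,m[:,1]@px);print('spin',sp)
plan([(-250,-640,480,0),(330,-380,480,sp/2),(430,230,280,sp)])
E
python3 p1.py
```

```text
spin -0.6964227188192368
wp [-250. -640.  480.    0.] tool shift [ 364.  -162.1 -296.1] n62 7.9 j [-1.91 -0.2   1.79 -0.18  0.86 -0.59]
wp [ 3.3e+02 -3.8e+02  4.8e+02 -3.5e-01] tool shift [ 898.5 -146.2 -639.8] n62 17.8 j [-0.44 -0.16  1.75 -0.71  1.62  0.46]
wp [430.  230.  280.   -0.7] tool shift [1175.3 -689.2 -864.7] n62 25.8 j [ 0.62  0.32  1.6  -0.27  1.89  1.19]
```

```bash
python3 -m handwheel '[[85,45,-20,-37,0],[85,91,-41,-74,0],[85,137,-61,-111,0],[85,182,-81,-148,0],[85,228,-101,-185,0],[85,273,-122,-222,0],[85,319,-142,-259,0],[85,364,-162,-296,0],[85,415,-160,-329,0],[85,466,-158,-362,0],[85,517,-156,-395,0],[85,568,-155,-429,0]]'; python3 st.py; python3 -m handwheel '[[85,55,2,-35,0],[85,110,3,-70,0],[85,165,5,-105,0],[85,220,6,-140,0],[85,275,8,-176,0],[85,330,9,-211,0],[85,355,-41,-232,0],[85,380,-91,-253,0],[85,405,-141,-274,0],[85,430,-191,-295,0],[85,455,-241,-316,0],[85,480,-291,-337,0]]';python3 st.py; python3 -m handwheel '[[85,21,-40,-16,-0.12],[85,42,-80,-33,-0.24],[85,63,-120,-50,-0.36],[85,84,-160,-66,-0.48],[85,105,-200,-83,-0.6],[85,127,-243,-99,-0.7],[85,127,-243,-99,-0.7]]';python3 st.py
python3 - <<'E'
from h import *
c=imaging.get_calibration('wrist');im=imaging.capture('wrist')[...,::-1];cv2.imwrite('pics/w1.png',im)
import pickle;pickle.dump(c,open('w1.pkl','wb'));print(c['vfov'],c['cx'],c['cy'])
cv2.imwrite('pics/w1v.png',cv2.resize(im,(800,600)))
print(proj('wrist',(452,281,96),c))
E
```

```text
t: 14.72
tool_pos: [-39.2, -544.8, 483.2]
tool_rot: [2.495, 0.394, -0.611]
ft_force: [0.8, -0.6, -0.4]
opening: 85.0
t 14.72 p [ -39.2 -544.8  483.2] rad 546.0 j [-1.417 -0.419  1.942 -0.499  1.086 -0.045] sum 2.609 M [[0.855, 0.391, -0.341], [0.148, -0.814, -0.562], [-0.497, 0.43, -0.754]] F [ 0.8 -0.6 -0.4] op 85.0
t: 16.23
tool_pos: [370.6, -46.3, 373.4]
tool_rot: [2.499, 0.396, -0.608]
ft_force: [0.8, -1.3, -0.2]
opening: 84.9
t 16.23 p [370.6 -46.3 373.4] rad 373.0 j [ 0.246 -0.083  1.875 -0.501  1.862  1.484] sum 3.654 M [[0.855, 0.392, -0.339], [0.152, -0.815, -0.56], [-0.495, 0.427, -0.756]] F [ 0.8 -1.3 -0.2] op 84.9
t: 17.1
tool_pos: [417.3, 226.6, 279.4]
tool_rot: [2.32, 1.296, -0.864]
ft_force: [0.3, -1.4, -0.2]
opening: 85.0
t 17.1 p [417.3 226.6 279.4] rad 475.0 j [ 0.63   0.3    1.628 -0.268  1.879  1.189] sum 3.807 M [[0.397, 0.852, -0.341], [0.642, -0.523, -0.561], [-0.656, 0.004, -0.755]] F [ 0.3 -1.4 -0.2] op 85.0
65.70646984690485 254.91135823936318 190.19899626794847
(np.float64(255.0202571965091), np.float64(-8.988142815248409))
```

View pics/w1v.png

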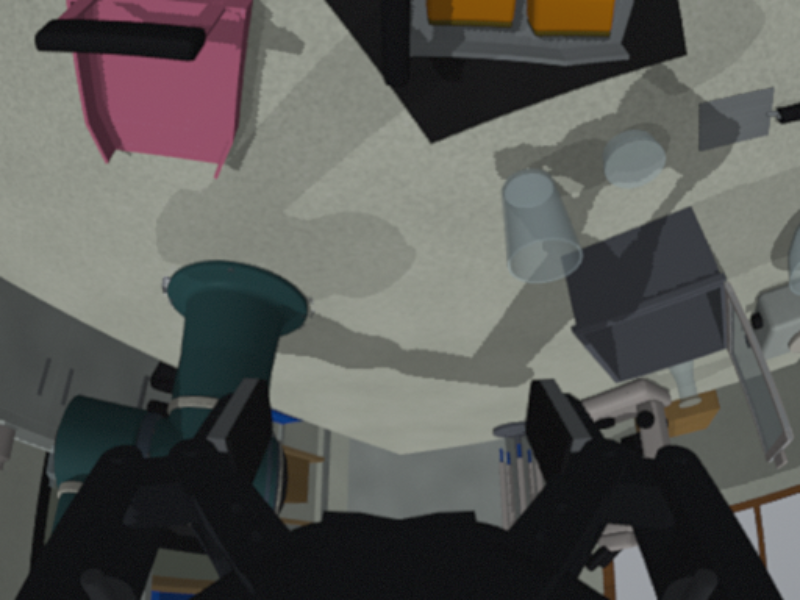

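The wrist view shows the bar's black end at (397,40) of 800, in line with the tool plane, so the yaw is right. Moving to a pre-grasp pose 200 mm back along the tool axis.

```bash
python3 -m handwheel '[[85,60,0,-25,0],[85,120,1,-50,0],[85,177,2,-75,0],[85,177,2,-75,0],[85,177,2,-75,0]]';python3 st.py
python3 - <<'E'
from h import *
c=imaging.get_calibration('wrist');im=imaging.capture('wrist')[...,::-1];cv2.imwrite('pics/w2.png',im)
import pickle;pickle.dump(c,open('w2.pkl','wb'))
a,b=c['cx'],c['cy'];v=cv2.resize(im,(800,600))
v=(np.clip(v/150.,0,1)**.6*255).astype(np.uint8)
cv2.imwrite('pics/w2v.png',v)
for p in[(420,230,96),(484,332,96),(594,181,5)]:print(np.array(proj('wrist',p,c))*800/512)
E
```

```text
t: 17.77
tool_pos: [515.8, 377.7, 222.2]
tool_rot: [2.323, 1.289, -0.864]
ft_force: [-0.3, -1.5, -0.0]
opening: 85.0
t 17.77 p [515.8 377.7 222.2] rad 639.0 j [ 0.705  0.661  1.214 -0.223  1.948  1.254] sum 3.823 M [[0.401, 0.85, -0.342], [0.639, -0.527, -0.56], [-0.656, 0.007, -0.755]] F [-0.3 -1.5 -0. ] op 85.0
[392.62109823 315.95557345]
[391.51662247 217.33029466]
[588.83862124 196.05026363]
```

View pics/w2v.png

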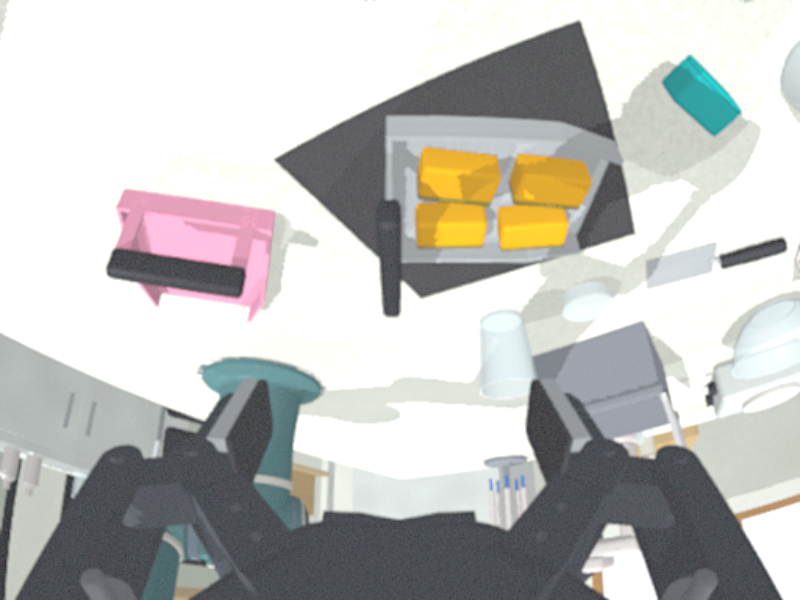

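The bar runs from (387,203) to (391,315) in the wrist view, with the lip to the right at about (600,200). I'll turn that into a position.

```bash
cat > p2.py <<'E'
from plan import *
import pickle
c=pickle.load(open('w2.pkl','rb'))
q=lambda u,v,z:onz('wrist',u*.64,v*.64,z,c)
a,b=q(388,203,90),q(391.5,314,90);H=(a+b)/2;d=a-b
print(a.round(),b.round(),'len',np.hypot(*d[:2]).round(),'pan x az',np.degrees(np.arctan2(d[1],d[0]))-90)
# rear-wall line and lip: pan corners at wall top z=27 : rear outer (387,118), side bends
print('rear corners',q(387,117,27).round(),q(402,262,27).round())
H[2]=83
s=r.read_state();m=R.from_rotvec(s['tool_rot']).as_matrix();z=m[:,2]
print('H',H,'toolYaz',np.degrees(np.arctan2(m[1,1],m[0,1])))
g=H+19*z
plan([list(g-90*z)+[0],list(g)+[0],list(g+[0,0,150])+[0]])
E
python3 p2.py
```

```text
[486. 338.  90.] [415. 224.  90.] len 134.0 pan x az -31.64307694614032
rear corners [494. 353.  27.] [416. 207.  27.]
H [450.35529729 281.23488891  83.        ] toolYaz -31.81189939676906
wp [474.55 320.95 136.65   0.  ] tool shift [  4.2  -5.8 111.3] n62 1.8 j [ 0.68  0.6   1.47 -0.22  1.75  1.28]
wp [443.88 270.61  68.64   0.  ] tool shift [  4.2  -5.8 201.3] n62 3.2 j [ 0.66  0.59  1.64 -0.24  1.59  1.29]
wp [443.88 270.61 218.64   0.  ] tool shift [-94.1  -4.7  87.9] n62 2.1 j [ 0.66  0.43  1.56 -0.24  1.82  1.24]
```

```bash
python3 -m handwheel '[[85,10,-6,40,0],[85,10,-6,90,0],[85,10,-6,130,0],[85,10,-6,165,0],[85,10,-6,193,0],[85,10,-6,193,0],[85,10,-6,193,0]]' 60;python3 -m handwheel '[[0,0,0,0,0],[0,0,0,0,0],[0,0,0,0,0],[0,0,0,0,0],[0,0,0,0,0]]' 60; python3 -m handwheel '[[0,0,0,0,0],[0,0,0,0,0]]' 120; python3 st.py
python3 - <<'E'
from h import *
c=imaging.get_calibration('wrist');im=imaging.capture('wrist')[...,::-1]
v=cv2.resize((np.clip(im/150.,0,1)**.6*255).astype(np.uint8),(640,480));cv2.imwrite('pics/w3v.png',v)
E
```

```text
t: 18.7
tool_pos: [449.7, 280.5, 71.9]
tool_rot: [2.326, 1.291, -0.858]
ft_force: [0.3, 0.5, -0.5]
opening: 84.9
t: 19.32
tool_pos: [448.8, 280.3, 69.5]
tool_rot: [2.323, 1.292, -0.863]
ft_force: [1.5, 0.7, 1.7]
opening: 15.4
t: 19.58
tool_pos: [448.8, 280.4, 69.6]
tool_rot: [2.323, 1.292, -0.862]
ft_force: [1.7, 2.1, 2.1]
opening: 14.2
t 19.57 p [448.8 280.4  69.6] rad 529.0 j [ 0.663  0.599  1.619 -0.233  1.604  1.294] sum 3.822 M [[0.401, 0.851, -0.341], [0.641, -0.526, -0.559], [-0.655, 0.006, -0.756]] F [1.7 2.1 2.1] op 14.2
```

View pics/w3v.png

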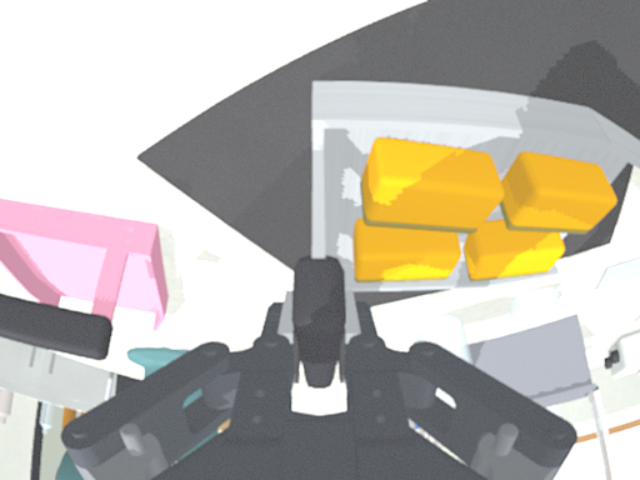

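The bar is held with an opening of 14–16 mm, and the chunks are untouched. Now to work out the carry and pour.

```bash
cat > p3.py <<'E'
from plan import *
s=r.read_state();M=R.from_rotvec(s['tool_rot']);m=M.as_matrix();p0=s['tool_pos'];z=m[:,2]
px=m[:,1].copy();px[2]=0;px/=np.linalg.norm(px);py=np.cross([0,0,1],px)
H=p0-19*z;H[2]=83   # along-bar position: camera estimate
Hc=np.array([450.4,281.2,83.])
def pts(psi):
    Q=R.from_rotvec(z*-psi);f=lambda a,b,c:Q.apply(Hc-p0+px*a+py*b+np.array([0,0,c]))
    return dict(lip=f(178,0,-78),lipL=f(178,58,-80),lipR=f(178,-58,-80),rearL=f(0,74,-80),rearR=f(0,-74,-80)),Q
j=s['joint_pos'];L=np.array([500,-255,150.])
if __name__=='__main__':
  for d in (0,20,35,50,65,80,95,105):
    a=np.radians(d);g,Q=pts(a);T=L-g['lip']
    sol=ik(T,Q*M,j0=j) if d else ik(T,M,seeds=20)
    if sol: j=sol[0]
    X=Q.apply(px);Y=Q.apply(py)
    print(d,'T',T.round(),'shift0',(m.T@(T-p0)).round(),'dipx',np.degrees(np.arcsin(-X[2])).round(),'dipy',np.degrees(np.arcsin(-Y[2])).round(),'az',np.degrees(np.arctan2(X[1],X[0])).round(),{k:(T+v).round().astype(int).tolist() for k,v in g.items()},'j',[x.round(2).tolist() for x in sol])
E
python3 p3.py
```

```text
0 T [ 347. -162.  215.] shift0 [-419.  147.  173.] dipx -0.0 dipy -0.0 az -32.0 {'lip': [500, -255, 150], 'lipL': [531, -206, 148], 'lipR': [469, -304, 148], 'rearL': [388, -98, 148], 'rearR': [310, -224, 148]} j [[0.02, -0.04, 2.14, -0.59, 1.49, 0.76]]
20 T [ 346. -213.  253.] shift0 [-478.  173.  173.] dipx 13.0 dipy -2.0 az -16.0 {'lip': [500, -255, 150], 'lipL': [516, -199, 150], 'lipR': [483, -310, 146], 'rearL': [354, -135, 190], 'rearR': [312, -277, 186]} j [[-0.09, -0.09, 2.11, -0.63, 1.5, 0.28]]
35 T [ 358. -253.  277.] shift0 [-514.  205.  173.] dipx 22.0 dipy -5.0 az -4.0 {'lip': [500, -255, 150], 'lipL': [505, -197, 153], 'lipR': [493, -312, 143], 'rearL': [342, -170, 222], 'rearR': [327, -317, 209]} j [[-0.17, -0.08, 2.05, -0.66, 1.5, -0.06]]
50 T [ 382. -291.  294.] shift0 [-540.  245.  173.] dipx 30.0 dipy -10.0 az 10.0 {'lip': [500, -255, 150], 'lipL': [495, -198, 158], 'lipR': [503, -312, 138], 'rearL': [342, -209, 251], 'rearR': [353, -355, 225]} j [[-0.24, -0.04, 1.98, -0.68, 1.48, -0.39]]
65 T [ 414. -325.  305.] shift0 [-556.  290.  173.] dipx 37.0 dipy -16.0 az 
[... 248 characters left out ...]
24.0 az 45.0 {'lip': [500, -255, 150], 'lipL': [478, -206, 172], 'lipR': [519, -304, 125], 'rearL': [376, -289, 294], 'rearR': [429, -413, 234]} j [[-0.31, 0.12, 1.79, -0.69, 1.46, -0.99]]
95 T [ 497. -371.  301.] shift0 [-549.  385.  173.] dipx 41.0 dipy -32.0 az 65.0 {'lip': [500, -255, 150], 'lipL': [473, -213, 180], 'lipR': [524, -297, 118], 'rearL': [409, -324, 305], 'rearR': [474, -430, 226]} j [[-0.32, 0.21, 1.7, -0.7, 1.46, -1.26]]
105 T [ 528. -378.  293.] shift0 [-536.  414.  173.] dipx 40.0 dipy -38.0 az 78.0 {'lip': [500, -255, 150], 'lipL': [471, -219, 185], 'lipR': [526, -292, 113], 'rearL': [434, -343, 308], 'rearR': [505, -436, 217]} j [[-0.31, 0.27, 1.64, -0.7, 1.46, -1.43]]
```

```bash
python3 -m handwheel '[[0,-7,0,-8,0],[0,-23,0,-27,0],[0,-46,0,-53,0],[0,-69,1,-80,0],[0,-92,1,-106,0],[0,-105,1,-121,0],[0,-105,1,-121,0]]' 120; python3 -m handwheel '[[0,-6,3,6,0],[0,-19,8,17,0],[0,-42,16,36,0],[0,-70,28,61,0],[0,-102,40,89,0],[0,-138,54,120,0],[0,-176,69,153,0],[0,-214,84,187,0],[0,-250,98,218,0],[0,-282,110,246,0],[0,-307,120,268,0],[0,-320,125,279,0]]';python3 -m handwheel '[[0,0,0,0,0]]'; python3 st.py
python3 - <<'E'
from h import *
im=imaging.capture('wrist')[...,::-1]
A=cv2.resize((np.clip(im/150.,0,1)**.6*255).astype(np.uint8),(400,300))
S=imaging.capture('scene')[...,::-1];B=cv2.resize(S[60:260,110:380],(400,300))
cv2.imwrite('pics/c4.png',np.hstack([A,B]))
E
```

```text
t: 20.5
tool_pos: [449.3, 280.6, 231.6]
tool_rot: [2.325, 1.292, -0.858]
ft_force: [0.5, -0.3, -5.1]
opening: 14.3
t: 22.0
tool_pos: [328.7, -148.3, 228.5]
tool_rot: [2.325, 1.29, -0.868]
ft_force: [1.0, 0.6, -4.0]
opening: 15.0
t: 22.12
tool_pos: [329.9, -147.4, 228.9]
tool_rot: [2.325, 1.289, -0.866]
ft_force: [0.7, 0.3, -2.9]
opening: 14.5
t 22.12 p [ 329.9 -147.4  228.9] rad 361.0 j [ 0.049 -0.09   2.157 -0.572  1.538  0.764] sum 3.604 M [[0.401, 0.849, -0.344], [0.639, -0.528, -0.559], [-0.656, 0.004, -0.755]] F [ 0.7  0.3 -2.9] op 14.5
```

View pics/c4.png

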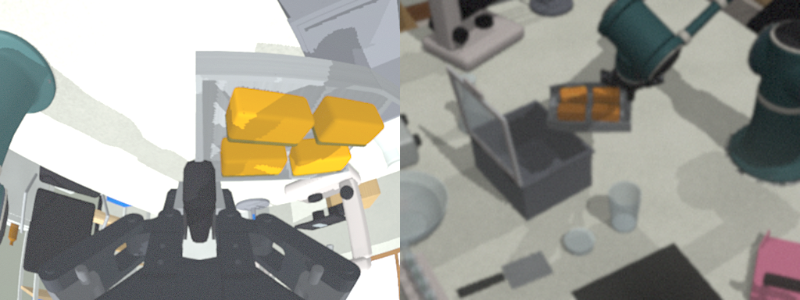

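The pan is held level with all four chunks on it, above the robot side of the box. Computing the spin rows that keep the lip point fixed.

```bash
cat > p4.py <<'E'
import sys
from plan import *
from p3 import *
O=np.array([1.6,.8,13.4])
# axes now; px from current tool y for level pan
def rows(degs,L,cur=0.):
    # cur = deg already spun; reference level orientation = un-spun
    M0=R.from_rotvec(z*np.radians(cur))*M;m0=M0.as_matrix()
    px=m0[:,1].copy();px[2]=0;px/=np.linalg.norm(px)
    jj=s['joint_pos']
    for d in degs:
        Q=R.from_rotvec(-z*np.radians(d));T=np.array(L)-Q.apply(O+px*178-[0,0,78])
        g=ik(T,Q*M0,j0=jj)
        if g: jj=g[0]
        else: print('fail')
        print(d,np.round(m.T@(T-p0)).astype(int).tolist(),round(-np.radians(d-cur),2),jj.round(2).tolist())
if __name__=='__main__':
    L=(485,-240,142)
    rows([0,5,10,15,20,25,28,31,34,37,40,43,46,49,52,55,58,61,64,67,70,75,80,85,90],L)
E
python3 p4.py
```

```text
0 [15, 1, 17] -0.0 [0.05, -0.06, 2.17, -0.57, 1.5, 0.79]
5 [-1, 5, 17] -0.09 [0.02, -0.08, 2.17, -0.58, 1.5, 0.67]
10 [-16, 11, 17] -0.17 [-0.0, -0.09, 2.16, -0.6, 1.51, 0.55]
15 [-30, 18, 17] -0.26 [-0.03, -0.11, 2.16, -0.61, 1.51, 0.43]
20 [-44, 27, 17] -0.35 [-0.06, -0.11, 2.14, -0.62, 1.51, 0.31]
25 [-57, 36, 17] -0.44 [-0.09, -0.11, 2.13, -0.63, 1.51, 0.2]
28 [-64, 43, 17] -0.49 [-0.11, -0.11, 2.12, -0.64, 1.51, 0.12]
31 [-71, 49, 17] -0.54 [-0.12, -0.11, 2.11, -0.64, 1.5, 0.06]
34 [-78, 56, 17] -0.59 [-0.14, -0.11, 2.09, -0.65, 1.5, -0.01]
37 [-84, 63, 17] -0.65 [-0.16, -0.1, 2.08, -0.65, 1.5, -0.08]
40 [-90, 71, 17] -0.7 [-0.17, -0.09, 2.07, -0.66, 1.5, -0.15]
43 [-95, 79, 17] -0.75 [-0.18, -0.09, 2.05, -0.66, 1.49, -0.22]
46 [-100, 87, 17] -0.8 [-0.2, -0.08, 2.04, -0.67, 1.49, -0.28]
49 [-105, 96, 17] -0.86 [-0.21, -0.07, 2.02, -0.67, 1.49, -0.35]
52 [-109, 104, 17] -0.91 [-0.22, -0.06, 2.01, -0.67, 1.48, -0.41]
55 [-113, 113, 17] -0.96 [-0.23, -0.04, 1.99, -0.68, 1.48, -0.47]
58 [-116, 122, 17] -1.01 [-0.24, -0.03, 1.97, -0.68, 1.48, -0.54]
61 [-119, 132, 17] -1.06 [-0.25, -0.02, 1.96, -0.68, 1.48, -0.6]
64 [-121, 141, 17] -1.12 [-0.26, -0.0, 1.94, -0.68, 1.47, -0.66]
67 [-123, 150, 17] -1.17 [-0.27, 0.02, 1.92, -0.69, 1.47, -0.72]
70 [-124, 160, 17] -1.22 [-0.28, 0.03, 1.9, -0.69, 1.47, -0.77]
75 [-125, 176, 17] -1.31 [-0.28, 0.06, 1.87, -0.69, 1.46, -0.87]
80 [-125, 192, 17] -1.4 [-0.29, 0.09, 1.84, -0.69, 1.46, -0.96]
85 [-123, 208, 17] -1.48 [-0.3, 0.12, 1.81, -0.69, 1.46, -1.06]
90 [-120, 224, 17] -1.57 [-0.3, 0.15, 1.78, -0.69, 1.46, -1.14]
```

```bash
python3 -m handwheel '[[0,8,1,9,0],[0,15,1,17,0],[0,7,3,17,-0.045],[0,-1,5,17,-0.09],[0,-16,11,17,-0.17],[0,-30,18,17,-0.26],[0,-44,27,17,-0.35],[0,-51,31,17,-0.39],[0,-57,36,17,-0.44],[0,-64,43,17,-0.49],[0,-71,49,17,-0.54],[0,-78,56,17,-0.59]]'; python3 - <<'E'
from p4 import *
imaging.capture('wrist')
rows([34,36,38,40,42,44,46,48,50,52,54,56,58,60,62,64,66,68,70,73,76,80,84,88,92],(485,-240,142),33.8)
S=imaging.capture('scene')[...,::-1];W=imaging.capture('wrist')[...,::-1]
cv2.imwrite('pics/c5.png',np.hstack([cv2.resize(W,(400,300)),cv2.resize(S[60:260,110:380],(400,300))]))
E
```

```text
t: 23.72
tool_pos: [342.0, -235.4, 267.0]
tool_rot: [1.949, 2.022, -1.026]
ft_force: [0.8, 0.4, -3.8]
opening: 14.5
34 [0, 0, 0] -0.0 [-0.14, -0.11, 2.09, -0.65, 1.5, -0.02]
36 [-7, 2, 0] -0.04 [-0.15, -0.1, 2.09, -0.65, 1.5, -0.06]
38 [-13, 3, 0] -0.07 [-0.16, -0.1, 2.08, -0.65, 1.5, -0.11]
40 [-19, 5, 0] -0.11 [-0.17, -0.09, 2.07, -0.66, 1.5, -0.15]
42 [-25, 8, 0] -0.14 [-0.18, -0.09, 2.06, -0.66, 1.5, -0.2]
44 [-31, 10, 0] -0.18 [-0.19, -0.08, 2.05, -0.66, 1.49, -0.24]
46 [-37, 13, 0] -0.21 [-0.2, -0.08, 2.04, -0.67, 1.49, -0.29]
48 [-42, 16, 0] -0.25 [-0.21, -0.07, 2.03, -0.67, 1.49, -0.33]
50 [-48, 19, 0] -0.28 [-0.22, -0.06, 2.02, -0.67, 1.49, -0.37]
52 [-53, 22, 0] -0.32 [-0.22, -0.05, 2.01, -0.67, 1.48, -0.41]
54 [-59, 26, 0] -0.35 [-0.23, -0.05, 2.0, -0.68, 1.48, -0.46]
56 [-64, 30, 0] -0.39 [-0.24, -0.04, 1.98, -0.68, 1.48, -0.5]
58 [-69, 33, 0] -0.42 [-0.24, -0.03, 1.97, -0.68, 1.48, -0.54]
60 [-74, 37, 0] -0.46 [-0.25, -0.02, 1.96, -0.68, 1.48, -0.58]
62 [-79, 42, 0] -0.49 [-0.26, -0.01, 1.95, -0.68, 1.47, -0.62]
64 [-84, 46, 0] -0.53 [-0.26, 0.0, 1.94, -0.68, 1.47, -0.66]
66 [-88, 51, 0] -0.56 [-0.27, 0.01, 1.93, -0.69, 1.47, -0.7]
68 [-93, 55, 0] -0.6 [-0.27, 0.02, 1.91, -0.69, 1.47, -0.74]
70 [-97, 60, 0] -0.63 [-0.28, 0.03, 1.9, -0.69, 1.47, -0.78]
73 [-103, 68, 0] -0.68 [-0.28, 0.05, 1.88, -0.69, 1.47, -0.84]
76 [-109, 75, 0] -0.74 [-0.29, 0.07, 1.86, -0.69, 1.46, -0.89]
80 [-115, 86, 0] -0.81 [-0.29, 0.09, 1.84, -0.69, 1.46, -0.97]
84 [-121, 98, 0] -0.88 [-0.3, 0.11, 1.81, -0.69, 1.46, -1.04]
88 [-127, 109, 0] -0.95 [-0.3, 0.14, 1.79, -0.69, 1.46, -1.11]
92 [-131, 122, 0] -1.02 [-0.3, 0.16, 1.76, -0.69, 1.46, -1.18]
```

View pics/c5.png

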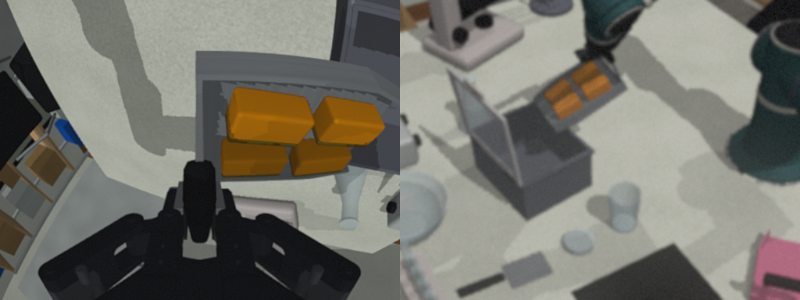

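The chunks are still in place at 22° dip and the lip is past the rim, above the opening. Pouring slowly now.

```bash
python3 -m handwheel '[[0,-7,2,0,-0.04],[0,-13,3,0,-0.07],[0,-19,5,0,-0.11],[0,-25,8,0,-0.14],[0,-31,10,0,-0.18],[0,-37,13,0,-0.21],[0,-42,16,0,-0.25],[0,-48,19,0,-0.28],[0,-53,22,0,-0.32],[0,-59,26,0,-0.35],[0,-64,30,0,-0.39],[0,-69,33,0,-0.42]]'; python3 - <<'E'
from p4 import *
rows([58,60,62,64,66,68,70,73,76,80,84,88,92,96,100],(485,-240,142),57.9)
S=imaging.capture('scene')[...,::-1];W=imaging.capture('wrist')[...,::-1]
cv2.imwrite('pics/c6.png',np.hstack([cv2.resize(W,(400,300)),cv2.resize(S[60:260,110:380],(400,300))]))
E
```

```text
t: 25.38
tool_pos: [382.5, -294.8, 293.2]
tool_rot: [1.554, 2.492, -1.098]
ft_force: [0.2, 0.4, -4.4]
opening: 14.6
58 [0, 1, 0] -0.0 [-0.24, -0.03, 1.97, -0.68, 1.48, -0.54]
60 [-6, 2, 0] -0.04 [-0.25, -0.02, 1.96, -0.68, 1.48, -0.58]
62 [-12, 4, 0] -0.07 [-0.26, -0.01, 1.95, -0.68, 1.47, -0.62]
64 [-19, 6, 0] -0.11 [-0.26, 0.0, 1.94, -0.68, 1.47, -0.66]
66 [-25, 8, 0] -0.14 [-0.27, 0.01, 1.93, -0.69, 1.47, -0.7]
68 [-30, 11, 0] -0.18 [-0.27, 0.02, 1.91, -0.69, 1.47, -0.74]
70 [-36, 14, 0] -0.21 [-0.28, 0.03, 1.9, -0.69, 1.47, -0.78]
73 [-45, 18, 0] -0.26 [-0.28, 0.05, 1.88, -0.69, 1.47, -0.83]
76 [-53, 23, 0] -0.32 [-0.29, 0.07, 1.87, -0.69, 1.46, -0.89]
80 [-64, 30, 0] -0.39 [-0.29, 0.09, 1.84, -0.69, 1.46, -0.96]
84 [-74, 38, 0] -0.46 [-0.3, 0.11, 1.82, -0.69, 1.46, -1.04]
88 [-83, 47, 0] -0.53 [-0.3, 0.14, 1.79, -0.69, 1.46, -1.11]
92 [-92, 56, 0] -0.6 [-0.3, 0.16, 1.77, -0.69, 1.46, -1.18]
96 [-101, 66, 0] -0.66 [-0.3, 0.19, 1.74, -0.69, 1.46, -1.25]
100 [-108, 76, 0] -0.73 [-0.3, 0.21, 1.72, -0.69, 1.46, -1.32]
```

View pics/c6.png

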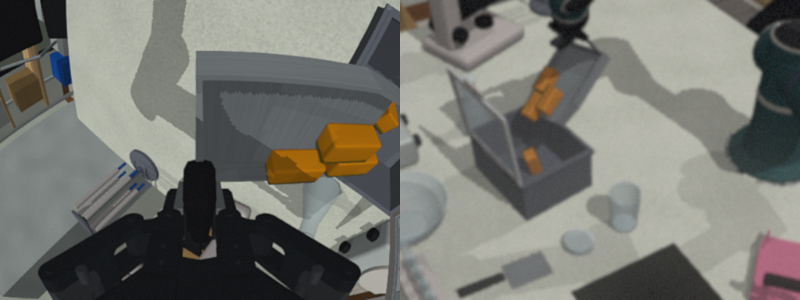

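One chunk is in the box and the other three are sliding along the low wall. Continuing, then holding.

```bash
cat > or.py <<'E'
from h import *
import pickle
for n in('scene','top','wrist'):
    im=imaging.capture(n);h=cv2.cvtColor(im,cv2.COLOR_RGB2HSV);m=cv2.inRange(h,(4,130,50),(24,255,255))
    k,l,st,ce=cv2.connectedComponentsWithStats(m)
    print(n,[(ce[i].round().astype(int).tolist(),int(st[i,4])) for i in range(1,k) if st[i,4]>12])
    cv2.imwrite(f'pics/last_{n}.png',im[...,::-1])
print('box floor corners scene',[np.round(proj('scene',p)).astype(int).tolist() for p in[(440,-340,30),(440,-134,30),(612,-134,30),(612,-340,30)]],'top',[np.round(proj('top',p)).astype(int).tolist() for p in[(440,-340,30),(440,-134,30),(612,-134,30),(612,-340,30)]])
E
python3 -m handwheel '[[0,-6,2,0,-0.04],[0,-12,4,0,-0.07],[0,-19,6,0,-0.11],[0,-25,8,0,-0.14],[0,-30,11,0,-0.18],[0,-36,14,0,-0.21],[0,-45,18,0,-0.26],[0,-53,23,0,-0.32],[0,-64,30,0,-0.39],[0,-64,30,0,-0.39],[0,-64,30,0,-0.39],[0,-64,30,0,-0.39]]'; python3 or.py
```

```text
t: 26.98
tool_pos: [438.4, -337.5, 300.1]
tool_rot: [-1.006, -2.644, 1.039]
ft_force: [0.9, -0.6, -3.5]
opening: 15.1
scene [([503, 4], 89), ([332, 13], 41), ([313, 15], 41), ([121, 68], 47), ([16, 97], 217), ([198, 116], 181), ([197, 162], 242), ([322, 363], 1680)]
top [([113, 156], 1091), ([320, 167], 66), ([334, 177], 21), ([372, 191], 124)]
wrist [([27, 14], 53), ([93, 41], 43), ([91, 54], 14), ([489, 169], 804), ([380, 212], 2989), ([444, 199], 18), ([25, 311], 477), ([76, 314], 59)]
box floor corners scene [[209, 145], [238, 178], [193, 197], [166, 161]] top [[364, 207], [302, 206], [302, 156], [362, 157]]
```

```bash
python3 - <<'E'
from p4 import *
rows([80,70,60,50,45,50,55,60,65,70,75,80],(485,-240,142),79.9)
w=cv2.imread('pics/last_wrist.png');S=cv2.imread('pics/last_scene.png');t=cv2.imread('pics/last_top.png')
g=lambda v:(np.clip(v/150.,0,1)**.6*255).astype(np.uint8)
cv2.imwrite('pics/c7.png',np.hstack([cv2.resize(g(w),(400,300)),cv2.resize(g(S[80:210,130:270]),(320,300))]))
E
```

```text
80 [0, 1, 1] -0.0 [-0.29, 0.09, 1.84, -0.69, 1.46, -0.97]
70 [32, -4, 1] 0.17 [-0.28, 0.03, 1.9, -0.69, 1.47, -0.78]
60 [64, -3, 1] 0.35 [-0.25, -0.02, 1.96, -0.68, 1.47, -0.58]
50 [95, 3, 1] 0.52 [-0.22, -0.06, 2.02, -0.67, 1.48, -0.37]
45 [110, 8, 1] 0.61 [-0.19, -0.08, 2.04, -0.67, 1.49, -0.27]
50 [95, 3, 1] 0.52 [-0.22, -0.06, 2.02, -0.67, 1.48, -0.37]
55 [79, -1, 1] 0.43 [-0.23, -0.04, 1.99, -0.68, 1.48, -0.48]
60 [64, -3, 1] 0.35 [-0.25, -0.02, 1.96, -0.68, 1.47, -0.58]
65 [48, -4, 1] 0.26 [-0.26, 0.01, 1.93, -0.69, 1.47, -0.68]
70 [32, -4, 1] 0.17 [-0.28, 0.03, 1.9, -0.69, 1.47, -0.78]
75 [16, -2, 1] 0.09 [-0.29, 0.06, 1.87, -0.69, 1.46, -0.88]
80 [0, 1, 1] -0.0 [-0.29, 0.09, 1.84, -0.69, 1.46, -0.97]
```

View pics/c7.png

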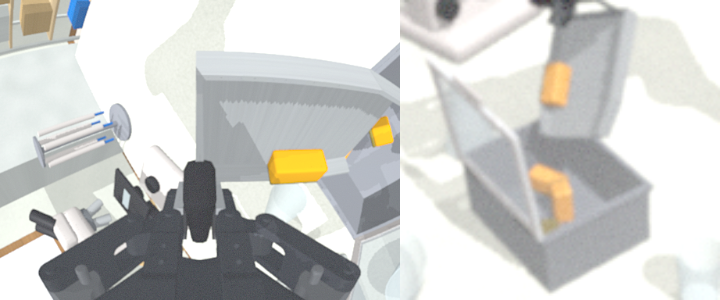

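Three chunks are in the box. The last one rests against the low wall at the bend. I'll rock the pan back quickly to free it from the wall, then forward again.

```bash
python3 -m handwheel '[[0,32,-4,0,0.17],[0,64,-3,0,0.35],[0,95,3,0,0.52],[0,95,3,0,0.52],[0,79,-1,0,0.43],[0,64,-3,0,0.35],[0,56,-4,0,0.30],[0,48,-4,0,0.26],[0,48,-4,0,0.26],[0,48,-4,0,0.26]]'; python3 or.py
```

```text
t: 28.38
tool_pos: [399.6, -309.8, 297.1]
tool_rot: [-1.378, -2.561, 1.085]
ft_force: [-0.2, 0.6, -3.0]
opening: 14.8
scene [([504, 4], 85), ([334, 14], 49), ([313, 14], 33), ([122, 67], 52), ([14, 98], 185), ([204, 115], 181), ([197, 162], 236), ([322, 363], 1685)]
top [([113, 156], 1082), ([322, 171], 28), ([332, 182], 35)]
wrist [([23, 69], 180), ([83, 91], 41), ([86, 103], 24), ([495, 155], 633), ([453, 191], 47), ([383, 212], 2959), ([270, 323], 42), ([61, 381], 46)]
box floor corners scene [[209, 145], [238, 178], [193, 197], [166, 161]] top [[364, 207], [302, 206], [302, 156], [362, 157]]
```

```bash
python3 -m handwheel '[[0,-12,-30,0,0],[0,0,0,0,0],[0,-12,-30,0,0],[0,0,0,0,0],[0,-12,-30,0,0],[0,0,0,0,0],[0,-12,-30,0,0],[0,0,0,0,0]]'; python3 or.py|head -3
```

```text
t: 29.52
tool_pos: [400.1, -311.6, 300.9]
tool_rot: [-1.387, -2.562, 1.088]
ft_force: [0.4, 0.8, -2.8]
opening: 14.6
scene [([504, 4], 89), ([333, 14], 61), ([313, 14], 36), ([124, 68], 42), ([118, 66], 14), ([16, 98], 206), ([197, 162], 238), ([322, 363], 1694)]
top [([113, 156], 1088), ([322, 171], 25), ([332, 182], 29)]
wrist [([21, 71], 201), ([83, 91], 40), ([86, 104], 25), ([493, 185], 1841), ([452, 192], 50), ([269, 324], 54), ([60, 381], 53)]
```

```bash
python3 -m handwheel '[[0,0,0,0,0],[0,0,0,0,0],[0,0,0,0,0]]'|head -1; python3 or.py; python3 - <<'E'
import cv2,numpy as np
w=cv2.imread('pics/last_wrist.png');S=cv2.imread('pics/last_scene.png')
g=lambda v:(np.clip(v/150.,0,1)**.6*255).astype(np.uint8)
cv2.imwrite('pics/c8.png',np.hstack([cv2.resize(g(w[60:,200:]),(400,400)),cv2.resize(g(S[90:210,135:255]),(400,400))]))
E
```

```text
t: 30.05
scene [([504, 4], 85), ([331, 12], 36), ([313, 14], 39), ([339, 16], 15), ([122, 67], 51), ([16, 97], 202), ([197, 162], 234), ([322, 363], 1683)]
top [([113, 156], 1093), ([322, 171], 27), ([332, 182], 35)]
wrist [([22, 70], 188), ([83, 91], 42), ([86, 103], 23), ([494, 183], 1788), ([453, 191], 36), ([272, 321], 34), ([61, 381], 46)]
box floor corners scene [[209, 145], [238, 178], [193, 197], [166, 161]] top [[364, 207], [302, 206], [302, 156], [362, 157]]
```

View pics/c8.png

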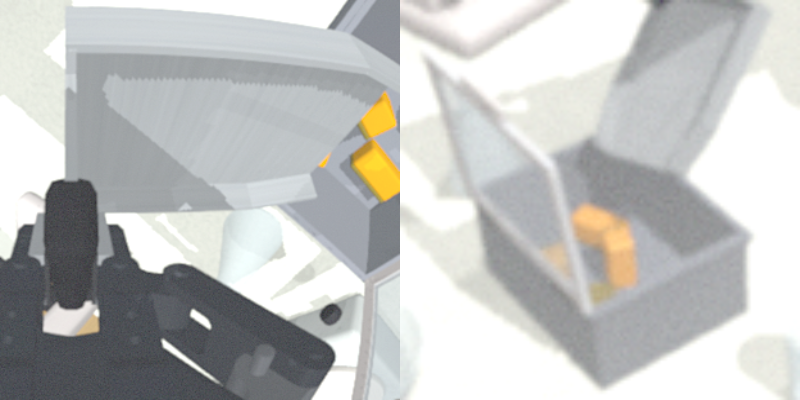

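All four chunks are in the box and the pan, still tipped, is empty. Spinning back to level and planning the return.

```bash
python3 -m handwheel '[[0,0,0,0,0.17],[0,0,0,0,0.34],[0,0,0,0,0.51],[0,0,0,0,0.68],[0,0,0,0,0.85],[0,0,0,0,1.02],[0,0,0,0,1.13],[0,0,0,0,1.13],[0,0,0,0,1.13]]'; python3 st.py; python3 - <<'E'
from plan import *
plan([(420,-100,300,0),(438,274,200,0),(438,274,75,0),(438,274,69.6,0)])
E
```

```text
t: 31.32
tool_pos: [399.5, -309.7, 297.0]
tool_rot: [2.318, 1.306, -0.867]
ft_force: [0.9, -0.8, -3.1]
opening: 14.5
t 31.32 p [ 399.5 -309.7  297. ] rad 506.0 j [-0.265  0.004  1.933 -0.685  1.47   0.445] sum 3.408 M [[0.39, 0.855, -0.341], [0.646, -0.518, -0.56], [-0.656, -0.002, -0.755]] F [ 0.9 -0.8 -3.1] op 14.5
wp [ 420. -100.  300.    0.] tool shift [ 141.6  -91.2 -126.6] n62 3.4 j [ 0.13  0.03  1.9  -0.54  1.69  0.74]
wp [438. 274. 200.   0.] tool shift [ 455.9 -269.5 -266.6] n62 9.5 j [ 0.67  0.45  1.58 -0.24  1.79  1.24]
wp [438. 274.  75.   0.] tool shift [ 537.9 -269.3 -172.2] n62 10.0 j [ 0.67  0.58  1.65 -0.23  1.6   1.29]
wp [438.  274.   69.6   0. ] tool shift [ 541.4 -269.3 -168.1] n62 10.0 j [ 0.67  0.58  1.65 -0.23  1.6   1.29]
```

```bash
python3 -m handwheel '[[0,35,-23,-32,0],[0,71,-46,-63,0],[0,106,-68,-95,0],[0,142,-91,-127,0],[0,187,-116,-147,0],[0,232,-142,-167,0],[0,277,-167,-187,0],[0,322,-193,-207,0],[0,367,-218,-227,0],[0,411,-244,-247,0],[0,456,-269,-267,0],[0,456,-269,-267,0]]'; python3 -m handwheel '[[0,20,0,23,0],[0,41,0,47,0],[0,60,0,69,0],[0,72,0,83,0],[0,80,0,92,0],[0,80,0,92,0]]';python3 st.py;python3 or.py|head -2
```

```text
t: 32.83
tool_pos: [439.5, 277.0, 197.6]
tool_rot: [2.314, 1.311, -0.867]
ft_force: [0.5, -0.3, -2.4]
opening: 14.7
t: 33.58
tool_pos: [439.5, 273.6, 77.7]
tool_rot: [2.318, 1.304, -0.868]
ft_force: [-0.4, 0.4, -2.0]
opening: 14.4
t 33.58 p [439.5 273.6  77.7] rad 518.0 j [ 0.664  0.572  1.645 -0.233  1.607  1.285] sum 3.824 M [[0.391, 0.854, -0.342], [0.645, -0.52, -0.56], [-0.656, -0.001, -0.754]] F [-0.4  0.4 -2. ] op 14.4
scene [([313, 14], 30), ([334, 15], 36), ([123, 67], 58), ([34, 93], 37), ([14, 98], 169), ([197, 162], 235), ([323, 363], 1715)]
top [([115, 137], 283), ([347, 163], 181), ([322, 168], 105), ([336, 181], 119), ([354, 184], 171)]
```

The top view now shows four orange blobs inside the box: (347,163), (322,168), (336,181) and (354,184). Lowering the pan onto the mat.

```bash
python3 -m handwheel '[[0,2,0,2,0],[0,3,0,4,0],[0,4,0,5,0],[0,4,0,5,0]]';python3 -m handwheel '[[0,1,0,1,0],[0,1,0,1,0]]'|grep -E 'pos|force';python3 -m handwheel '[[0,1,0,1,0],[0,1,0,1,0]]'|grep -E 'pos|force'
```

```text
t: 34.22
tool_pos: [439.3, 273.7, 71.5]
tool_rot: [2.318, 1.304, -0.867]
ft_force: [0.0, 0.1, -3.2]
opening: 14.5
tool_pos: [439.5, 273.8, 70.2]
ft_force: [-0.2, 0.1, -1.7]
tool_pos: [439.5, 273.9, 69.6]
ft_force: [-1.0, 0.7, 4.4]
```

The pan touched down with its TCP height equal to the grasp height (69.6 mm). Releasing, retreating, and measuring the lid.

```bash
python3 -m handwheel '[[85,0,0,0,0],[85,0,0,0,0],[85,0,0,0,0],[85,0,0,0,0],[85,0,0,-30,0],[85,0,0,-70,0],[85,0,0,-120,0],[85,0,0,-180,0],[85,0,0,-220,0],[85,0,0,-220,0]]'; python3 st.py; cat > lid.py <<'E'
from h import *
t=cv2.imread('pics/top0.png');s=cv2.imread('pics/scene0.png')
C=np.array([526.5,-237.]);a=np.radians(2.);bx=np.array([np.cos(a),np.sin(a),0]);by=np.array([-np.sin(a),np.cos(a),0])
hin=np.r_[C,110.5]+90*bx
def E(th,y,rho=180):return hin+rho*(-np.cos(th)*bx+np.sin(th)*np.array([0,0,1]))+y*by
if __name__=='__main__':
    for th in(1.3,1.5,1.6,1.7,1.8,1.9):print(th,[np.round(proj(n,E(th,y))).astype(int).tolist() for n in('top','scene') for y in(110,-110)])
    print('hinge',[np.round(proj(n,hin+y*by)).astype(int).tolist() for n in('top','scene') for y in(110,-110)])
    print('front rim',[np.round(proj(n,hin-180*bx+y*by)).astype(int).tolist() for n in('top','scene') for y in(110,-110)])
E
python3 lid.py
```

```text
t: 35.98
tool_pos: [516.1, 399.2, 237.6]
tool_rot: [2.322, 1.306, -0.858]
ft_force: [0.1, 0.0, 0.2]
opening: 85.0
t 35.98 p [516.1 399.2 237.6] rad 653.0 j [ 0.724  0.677  1.158 -0.214  1.984  1.253] sum 3.819 M [[0.395, 0.855, -0.337], [0.649, -0.519, -0.557], [-0.651, 0.001, -0.759]] F [0.1 0.  0.2] op 85.0
1.3 [[310, 152], [391, 150], [201, 131], [166, 95]]
1.5 [[310, 138], [391, 137], [190, 134], [155, 97]]
1.6 [[310, 132], [391, 131], [184, 136], [150, 98]]
1.7 [[309, 126], [390, 124], [178, 138], [144, 101]]
1.8 [[309, 120], [389, 118], [173, 142], [139, 103]]
1.9 [[308, 114], [388, 113], [167, 145], [134, 107]]
hinge [[302, 150], [371, 149], [192, 181], [160, 144]]
front rim [[304, 206], [374, 205], [240, 160], [206, 126]]
```

```bash
cat > p5.py <<'E'
from plan import *
from lid import *
K=np.array([0,0,1.])
def Cp(th,rho=165,e=6):return hin+5*by+rho*(-np.cos(th)*bx+np.sin(th)*K)+e*(np.sin(th)*bx+np.cos(th)*K)
if __name__=='__main__':
    w=[(640,150,400),(745,-150,340),tuple(Cp(1.7)+[45,0,0])]
    ths=[1.7,1.55,1.4,1.25,1.1,.95,.8,.65,.5,.35,.2,.1,.0]
    plan([list(x)+[0] for x in w]+[list(Cp(t))+[0] for t in ths])
E
python3 p5.py
```

```text
wp [640. 150. 400.   0.] tool shift [-218.4  235.4  -26.2] n62 5.2 j [ 0.4   0.55  1.07 -0.46  2.09  0.83]
wp [ 745. -150.  340.    0.] tool shift [-332.5  480.8  151. ] n62 9.7 j [ 0.02  0.63  1.05 -0.61  1.84  0.52]
wp [ 688.46 -227.91  273.35    0.  ] tool shift [-362.   472.8  264. ] n62 10.4 j [-0.07  0.54  1.31 -0.62  1.65  0.54]
wp [ 643.46 -227.91  273.35    0.  ] tool shift [-379.7  434.3  279.2] n62 10.3 j [-0.08  0.45  1.43 -0.62  1.62  0.56]
wp [ 618.84 -228.77  275.59    0.  ] tool shift [-391.5  413.7  286.3] n62 10.2 j [-0.08  0.4   1.49 -0.62  1.6   0.56]
wp [ 594.15 -229.63  274.12    0.  ] tool shift [-400.8  393.1  296.2] n62 10.2 j [-0.08  0.36  1.56 -0.62  1.59  0.57]
wp [ 569.96 -230.48  268.97    0.  ] tool shift [-407.6  372.8  308.7] n62 10.1 j [-0.09  0.32  1.62 -0.62  1.56  0.58]
wp [ 546.82 -231.29  260.27    0.  ] tool shift [-411.6  353.5  323.6] n62 10.1 j [-0.09  0.28  1.68 -0.63  1.54  0.59]
wp [ 525.23 -232.04  248.2     0.  ] tool shift [-412.7  335.4  340.4] n62 10.1 j [-0.1   0.25  1.74 -0.63  1.51  0.61]
wp [ 505.69 -232.72  233.04    0.  ] tool shift [-411.   319.   358.9] n62 10.1 j [-0.1   0.23  1.8  -0.63  1.48  0.62]
wp [ 488.63 -233.32  215.13    0.  ] tool shift [-406.5  304.7  378.6] n62 10.1 j [-0.1   0.22  1.85 -0.64  1.45  0.65]
wp [ 474.43 -233.82  194.87    0.  ] tool shift [-399.2  292.8  399. ] n62 10.2 j [-0.11  0.21  1.9  -0.64  1.41  0.67]
wp [ 463.42 -234.2   172.71    0.  ] tool shift [-389.4  283.6  419.7] n62 10.2 j [-0.11  0.22  1.94 -0.65  1.38  0.69]
wp [ 455.85 -234.46  149.16    0.  ] tool shift [-377.2  277.2  440.3] n62 10.3 j [-0.11  0.23  1.97 -0.65  1.34  0.72]
wp [ 452.79 -234.57  132.94    0.  ] tool shift [-368.   274.6  453.7] n62 10.3 j [-0.11  0.25  1.99 -0.66  1.31  0.74]
wp [ 451.37 -234.62  116.5     0.  ] tool shift [-357.9  273.4  466.7] n62 10.4 j [-0.11  0.27  2.   -0.66  1.29  0.76]
```

```bash
python3 -m handwheel '[[0,-44,47,-5,0],[0,-88,94,-10,0],[0,-132,141,-16,0],[0,-175,188,-21,0],[0,-218,235,-26,0],[0,-247,296,18,0],[0,-275,358,62,0],[0,-304,420,107,0],[0,-332,481,151,0],[0,-347,477,207,0],[0,-362,473,264,0],[0,-362,473,264,0]]' 60;python3 st.py; python3 -m handwheel '[[0,-18,-38,15,0],[0,-29,-59,22,0],[0,-39,-80,32,0],[0,-46,-100,45,0]]';python3 st.py; python3 or.py|head -1; python3 - <<'E'
from lid import *
S=cv2.imread('pics/last_scene.png')
E
```

```text
t: 37.48
tool_pos: [684.2, -232.5, 268.9]
tool_rot: [2.319, 1.305, -0.872]
ft_force: [0.6, 0.7, -0.3]
opening: -0.1
t 37.48 p [ 684.2 -232.5  268.9] rad 723.0 j [-0.078  0.537  1.319 -0.626  1.647  0.536] sum 3.503 M [[0.39, 0.854, -0.345], [0.645, -0.521, -0.559], [-0.657, -0.005, -0.754]] F [ 0.6  0.7 -0.3] op -0.1
t: 37.98
tool_pos: [566.0, -233.3, 267.3]
tool_rot: [2.318, 1.305, -0.868]
ft_force: [1.4, -0.7, -0.6]
opening: 0.3
t 37.98 p [ 566.  -233.3  267.3] rad 612.0 j [-0.093  0.316  1.63  -0.63   1.563  0.578] sum 3.509 M [[0.391, 0.855, -0.342], [0.646, -0.519, -0.56], [-0.656, -0.002, -0.755]] F [ 1.4 -0.7 -0.6] op 0.3
scene [([504, 4], 87), ([331, 12], 38), ([314, 15], 39), ([339, 17], 18), ([123, 67], 56), ([16, 97], 203), ([201, 168], 95), ([323, 363], 1694)]
```

```bash
python3 -m handwheel '[[0,-4,-19,15,0],[0,-5,-37,31,0],[0,-3,-54,50,0],[0,2,-68,70,0],[0,9,-80,90,0]]'|grep -E 'pos|force'; python3 -m handwheel '[[0,10,-9,21,0],[0,22,-16,41,0],[0,31,-18,55,0]]'|grep -E 'pos|force'; python3 -m handwheel '[[0,5,-1,6,0],[0,10,-1,12,0]]'|grep -E 'pos|force';python3 -m handwheel '[[0,2,0,3,0],[0,2,0,3,0]]'|grep -E 'pos|force'
```

```text
tool_pos: [472.7, -236.2, 194.3]
ft_force: [0.4, -0.5, -0.3]
tool_pos: [449.8, -237.3, 131.5]
ft_force: [0.5, 0.6, 0.4]
tool_pos: [449.4, -237.7, 120.8]
ft_force: [-5.2, 17.1, 38.8]
tool_pos: [449.5, -237.6, 120.9]
ft_force: [-8.4, 15.3, 32.9]
```

```bash
python3 -m handwheel '[[0,-20,0,-23,0],[0,-52,0,-60,0],[0,-92,0,-106,0],[0,-131,0,-151,0],[0,-140,-60,-170,0],[0,-150,-120,-190,0],[0,-160,-180,-200,0],[0,-170,-240,-200,0],[0,-170,-240,-200,0]]';python3 st.py; python3 or.py; python3 - <<'E'
from lid import *
S0=cv2.imread('pics/scene0.png').astype(int);S=cv2.imread('pics/last_scene.png').astype(int);T0=cv2.imread('pics/top0.png').astype(int);T=cv2.imread('pics/last_top.png').astype(int)
for th in(0,.03,.1,.3):print(th,[np.round(proj(n,E(th,y)),1).tolist() for n in('scene',) for y in(110,-110)])
# old lid region changed? sample points on the old open lid border and the shut free-edge border
for nm,A,B,n in(('scene',S0,S,'scene'),('top',T0,T,'top')):
    for lab,P in(('open edge',[E(1.7,y) for y in(-80,-40,0,40,80)]),('shut edge in 4mm',[E(0,y,175)+[0,0,6] for y in(-80,-40,0,40,80)]),('tab',[E(0,y,187)+[0,0,4] for y in(-25,0,25)]),('middle',[E(0,y,90) for y in(-60,0,60)])):
        o=[]
        for p in P:
            u,v=np.round(proj(n,p)).astype(int);o.append((int(A[v,u].mean()),int(B[v,u].mean())))
        print(nm,lab,o)
E
```

```text
t: 40.75
tool_pos: [244.1, -109.8, 377.8]
tool_rot: [2.318, 1.305, -0.859]
ft_force: [1.5, 0.0, -0.6]
opening: -0.1
t 40.75 p [ 244.1 -109.8  377.8] rad 268.0 j [ 0.164 -0.379  2.101 -0.55   1.88   0.663] sum 3.602 M [[0.393, 0.856, -0.336], [0.647, -0.517, -0.56], [-0.653, 0.003, -0.757]] F [ 1.5  0.  -0.6] op -0.1
scene [([504, 4], 82), ([124, 68], 41), ([16, 97], 202), ([322, 363], 1698)]
top [([113, 156], 1092)]
wrist [([480, 211], 182), ([437, 208], 61), ([417, 216], 20), ([445, 243], 326), ([191, 248], 46), ([207, 247], 54), ([12, 267], 227), ([27, 274], 215), ([146, 282], 78), ([478, 311], 385)]
box floor corners scene [[209, 145], [238, 178], [193, 197], [166, 161]] top [[364, 207], [302, 206], [302, 156], [362, 157]]
0 [[240.4, 159.8], [206.0, 125.5]]
0.03 [[240.4, 158.5], [205.9, 124.3]]
0.1 [[240.1, 155.7], [205.4, 121.5]]
0.3 [[238.1, 148.0], [202.9, 113.8]]
scene open edge [(107, 106), (144, 164), (117, 146), (151, 166), (148, 166)]
scene shut edge in 4mm [(164, 162), (164, 111), (160, 111), (162, 154), (134, 155)]
scene tab [(165, 118), (162, 113), (166, 155)]
scene middle [(72, 112), (76, 113), (85, 115)]
top open edge [(44, 106), (67, 108), (57, 110), (61, 112), (93, 109)]
top shut edge in 4mm [(86, 66), (51, 65), (51, 69), (42, 50), (48, 81)]
top tab [(107, 97), (109, 92), (110, 102)]
top middle [(41, 71), (43, 74), (31, 71)]
```

The lid held still under 39 N, although 2–3 N would swing it, so it is seated. Last numerical checks on the lid edge, pan and bystanders.

```bash
python3 - <<'E'
from lid import *
S0=cv2.imread('pics/scene0.png',0);S=cv2.imread('pics/last_scene.png',0);T0=cv2.imread('pics/top0.png');T=cv2.imread('pics/last_top.png')
# lid free-edge position along the vertical near the +y and -y side in scene, vs prediction
for y in(-90,-60,60,90):
    u,v=proj('scene',E(0,y));u=int(round(u));v=int(round(v));print('y',y,'pred v(th=0 top/rim)',round(proj('scene',E(0,y)+[0,0,6])[1],1),round(v,1),'profile',v-10,S[v-10:v+9,u].tolist())
for nm,A in(('t0',T0),('t1',T)):
    g=cv2.GaussianBlur(A,(3,3),0)[150:222,162:234];sub=(g.max(2)>62).astype(np.uint8)
    sub[:2]=0;sub[-2:]=0
    k,l,st,ce=cv2.connectedComponentsWithStats(sub);b=1+np.argsort(-st[1:,4])[:2]
    print(nm,[(ce[i].round(1).tolist(),st[i].tolist()) for i in b])
d=np.abs(T.astype(int)-T0).max(2)>35
k,l,st,ce=cv2.connectedComponentsWithStats(d.astype(np.uint8));print('changed',[(ce[i].round().tolist(),int(st[i,4])) for i in range(1,k) if st[i,4]>25])
E
```

```text
y -90 pred v(th=0 top/rim) 127.0 128 profile 118 [168, 158, 143, 127, 122, 120, 125, 140, 156, 166, 166, 165, 155, 135, 122, 110, 110, 112, 118]
y -60 pred v(th=0 top/rim) 131.4 133 profile 123 [149, 161, 165, 167, 165, 162, 155, 140, 126, 119, 119, 118, 112, 117, 109, 112, 114, 114, 115]
y 60 pred v(th=0 top/rim) 150.1 151 profile 141 [164, 165, 168, 167, 169, 169, 167, 167, 167, 166, 165, 161, 153, 149, 146, 139, 131, 138, 142]
y 90 pred v(th=0 top/rim) 155.0 156 profile 146 [168, 166, 170, 165, 170, 168, 170, 169, 165, 166, 164, 155, 144, 124, 105, 90, 79, 78, 79]
t0 [([24.3, 23.8], [9, 6, 31, 36, 361]), ([43.4, 25.5], [34, 16, 18, 20, 191])]
t1 [([39.5, 27.0], [17, 7, 45, 39, 1121]), ([14.1, 41.6], [11, 39, 8, 5, 28])]
changed [([341.0, 156.0], 4253), ([194.0, 167.0], 205), ([208.0, 176.0], 202), ([220.0, 181.0], 39), ([182.0, 184.0], 204), ([337.0, 180.0], 65), ([233.0, 284.0], 10311), ([195.0, 195.0], 210), ([231.0, 200.0], 30), ([468.0, 278.0], 4257), ([335.0, 329.0], 9249), ([243.0, 301.0], 29), ([239.0, 326.0], 32), ([474.0, 362.0], 3488), ([290.0, 370.0], 176)]
```

```bash
python3 -c "
from rig import r
print(r.read_state()['t'],r.sign_off())"
```

```text
the job is handed in; nothing more can be done
40.9 None
```

I poured all four chunks into the box, set the empty pan back on its mat, shut the lid, and handed the job in at t ≈ 40.9 s. Sign-off reports no verdict.

**How the pour worked:** the moves can't tilt the tool directly. I leaned it about 41° by pushing at the edge of the arm's reach. I then pinched the bar with the pan level and tipped it over the box by spinning about the leaned axis. Three chunks slid out. The fourth caught where the side wall bends inward, and short jerks along the pan freed it.

**Last checks:**
- **Chunks:** the pan was empty while still tipped. The top view taken just before the pan was set down showed four orange blobs inside the box.
- **Lid:** it did not move under 39 N, and its free edge mostly appeared within about 1 px of the predicted shut position. At one end it appeared about 3 px lower than predicted, which I put down to a rough box pose. Very little force registered while the lid was swinging down, so I judged it shut from the final press and the images.
- **Pan:** it touched the mat at the same tool height as at the grasp, and the grip had turned by at most 0.01 rad. I estimate its middle is within about 15 mm of the mat's middle. I did not measure the level again after letting go.
- **Bystanders:** the top view showed no change where they stand.
- **Images:** the 12 viewable pictures were used up before the lid was closed, so the checks after that are numerical only.

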